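# Open a job, lay out base plates edge first, close the job

### The arm

A 6-joint arm with a two-finger parallel gripper is mounted at the origin on the work surface. World frame = base frame: x ahead of the robot, y to its left, z up, the work surface at z = 0. Lengths are in mm, angles in degrees, forces in N, time in s.
With the tool pointing down it reaches from about 300 to 850 mm from the base axis. Payload 4.2 kg.
Tool frame: the origin (TCP) lies at the very end of the fingers, on their centre line; the grasp point (between the pads) lies 19 mm behind it (env.grip_depth is the distance from the TCP to the grasp point, in mm); z points along the fingers, y is the line along which they close (so a half turn about z gives the same grasp; the last joint's range is limited). The gripper opens to 91 mm and grips with 3 to 60 N. Pads are 32 mm wide; open, the fingers measure 118 mm over their backs; the gripper's body (76 mm by 178 mm) begins 60 mm behind the grasp point.
Start: joints at [-70.187, 18.312, 89.639, -0, 72.044, -1.146], TCP at [205.68, -536.972, 213.976] pointing down, gripper open.
Joint ranges: [-177.97, 177.97], [-48.28, 115.42], [12.27, 149.76], [-77.06, 257.06], [2.81, 150.46], [-146.56, 146.56]. Speed limits (degrees/s): [147.25, 147.25, 180, 180, 180, 180].

### API

Orientations are given as [roll, pitch, yaw] about the fixed x, y, z axes, in that order (R = Rz(yaw) Ry(pitch) Rx(roll)).
In Python, from workcell import env, cams gives the robot as it stands.
- The arm moves only by the tool apply_moves, never from a script. Its argument "deltas" is a list of rows, each a list of 5 numbers: the shift along the tool's x, y, z in m, then the turn about the tool's z in rad, then the opening, from -1 (shut) to 1 (fully open), so that 0 is half open. In form: [[tx, ty, tz, roll, gripper], ...]. A call has 1 to 5 rows; each row is the pose to reach, as a shift and turn from the pose commanded when the call began, along the tool's axes at that moment; what a row does not reach only later rows make up. A row lasts 1/10 s, in which the tool goes at most 50 mm and 8.59 degrees, less where a joint would pass 70% of its speed; a pose out of reach is approached as far as the arm can. A call with a gripper value outside its range is refused whole. The fingers move at their own pace and stop on an object; "grip_force" is the grip in N (left out, the last holds). Time passes only in rows, so rows that repeat a pose let the fingers close. It gives the time, the measured TCP pose, the force, the opening and the grip force at its end, in the units of the state.
- env.state(): the state, without advancing time (a new reading comes with each control period).
- cams.grab_frame(name): name is "side" or "top"; returns the picture (480x640x3 uint8, blue, green, red); there is no depth.
- cams.get_calibration(name): a dict with "mtx" (3x3 intrinsics, pixels), "k1" (the pictures are not rectified: a ray, as slopes to the right and down, at radius r is drawn at 1 + k1 r^2 times it, then the intrinsics apply), "eye" and "attitude" of the camera in the world. Camera axes: x right, y down, z forward; pixel columns grow to the right and rows downward; lengths in mm; the calibration is good to about 2 mm. A picture is of the moment at which its call begins. get_calibration takes no time and is no camera call.
- env.job_done(): hands the job in; it is judged then, once.
The state is a dict: "time_s": time; "qpos": joint angles; "qvel": joint speeds; "effort": joint torques, N m; "ee_pos": TCP position; "ee_rot": TCP orientation; "force": force on the tool from outside, world axes, zero at the start; "torque": the same for the moment, N m; "gripper_width": finger opening in mm; "gripper_force": force on a finger pad.
Only numpy, scipy, OpenCV 4.12 (cv2) and the standard library are available. Lean on these libraries where they do the work, as an engineer would, in place of code of your own. Each camera call takes 0.05 s, during which the arm holds its last target. There are 200 camera calls.

### The job

Open the job with the hand scanner: aim its window squarely at the middle of the job card's label from about 10 cm, hold it steady for two seconds, and lay the scanner back on its stand as it was. Then lay the steel base plates (two or three, whichever are there) flat in the bays of the mat that fit them, one after another from the largest to the smallest: each time hold the plate clearly slanted, rest its plain edge on the mat at the fence first, then pivot it down without letting it fall, so that it lies with the plain edge along the fence (a gap of a few millimetres at most), squarely and centrally between the bay's lines. Last, close the job by reading the label again in the same way and lay the scanner back on its stand; leave everything else alone, and put right any plate that gets knocked out of place.

Things in the scene. Friction and masses are not known exactly. Their poses are not given: they have to be found in the camera images.
- plate_large: large loose steel base plate, 0.55 to 0.99 kg: slab 110 mm (x) by 120 mm (y) by 8 mm thick, with an upright lug (8 mm thick along x, 56 mm along y, top 48 mm above the underside) to grip from above, centred at x = 51 mm, flush with the +x edge. Origin: centre of the slab's underside. Starts flat on the table, lug side away from the robot; may be absent
- plate_large_edge (a point): middle of the lower corner of the large plate's plain edge (the -x edge, away from the lug), on the underside, at (-55, 0, 0) mm in the plate
- plate_medium: medium loose steel base plate, 0.55 to 0.99 kg: slab 110 mm (x) by 95 mm (y) by 8 mm thick, with an upright lug (8 mm thick along x, 56 mm along y, top 48 mm above the underside) to grip from above, centred at x = 51 mm, flush with the +x edge. Origin: centre of the slab's underside. Starts flat on the table, lug side away from the robot; may be absent
- plate_medium_edge (a point): middle of the lower corner of the medium plate's plain edge (the -x edge, away from the lug), on the underside, at (-55, 0, 0) mm in the plate
- plate_small: small loose steel base plate, 0.55 to 0.99 kg: slab 110 mm (x) by 70 mm (y) by 8 mm thick, with an upright lug (8 mm thick along x, 56 mm along y, top 48 mm above the underside) to grip from above, centred at x = 51 mm, flush with the +x edge. Origin: centre of the slab's underside. Starts flat on the table, lug side away from the robot; may be absent
- plate_small_edge (a point): middle of the lower corner of the small plate's plain edge (the -x edge, away from the lug), on the underside, at (-55, 0, 0) mm in the plate
- mat: fixed black mat, 200 (x) by 400 (y) mm, top 6 mm above the table. An aluminium fence, 12 mm thick, 12 mm above the mat's top, runs along y on the robot's side; its face is at x = -80 mm, looking to +x. Flat white lines along x mark three bays, widest at +y; each bay is about 24 mm wider than its plate. Origin: centre of the underside, x away from the robot
- bay_large (a point): middle of the bay for the large plate at the foot of the fence's face, at the height of the mat's top; axes as the mat's. The point plate_large_edge belongs here, plate x along mat x
- bay_medium (a point): middle of the bay for the medium plate at the foot of the fence's face, at the height of the mat's top; axes as the mat's. The point plate_medium_edge belongs here, plate x along mat x
- bay_small (a point): middle of the bay for the small plate at the foot of the fence's face, at the height of the mat's top; axes as the mat's. The point plate_small_edge belongs here, plate x along mat x
- scanner: loose grey hand scanner, 0.18 kg: a straight bar along x, from -102 to +63 mm, 30 mm wide (y), 28 mm high, and a slanted head at the +x end that reaches x = 94 mm and 6 mm below the bar's underside. Origin: centre of the grip on the bar's underside, near the centre of mass; grip it here across y from above. z up as it rests
- scanner_head: origin: centre of the scanner's window, at (82, 0, 6) mm in the scanner, rigid with it; its +x is the line of sight, which points ahead along the scanner's +x and 45 degrees down when the bar is level
- stand: fixed black scanner stand: base 110 (x) by 90 (y) by 6 mm, two upright forks 8 mm thick at x = -46 and +46 mm, seats 40 mm above the table, prongs 14 mm higher either side (38 mm free between, 56 mm over them). The bar lies level across both forks, head to +x; the fingers fit between the forks. Origin: centre of the underside
- stand_rest (a point): point 40 mm above the stand's origin, where the scanner's origin rests
- label: the job card's printed bar label, 78 by 92 mm, on the sloped board of a fixed card holder (base 90 by 110 mm, top edge 84 mm above the table) that faces roughly to the robot. Origin: centre of the label, 50 mm above the table; z is the outward normal, which leans 45 degrees up towards the holder's front (that is, roughly to the robot); y level
- spray_bottle: bystander: white-capped spray can, 54 mm across, 150 mm tall; origin: on its underside, leave alone
- tape_roll: bystander: roll of clear tape, 84 mm across, 22 mm high; origin: on its underside, leave alone
- screwdriver: bystander: screwdriver lying on the table; origin: on its underside, leave alone
- multimeter: bystander: black multimeter 140 x 75 x 32 mm lying on its back; origin: on its underside, leave alone
- screw_tray: bystander: small grey open tray 90 x 70 x 30 mm; origin: on its underside, leave alone
- mug: bystander: white mug, 76 mm across, 90 mm tall; origin: on its underside, leave alone
- solder_reel: bystander: metal solder reel, 52 mm across, 40 mm tall; origin: on its underside, leave alone
Not all that is in view belongs to the job. What is shaped like the stand but orange or yellow is not meant.

How it is judged:
By the outcome, as a careful person would: the job done as asked, in the order asked, and still so for the second after the job is handed in, with the robot touching nothing.
Of plate_large, plate_medium, plate_small only 2 to 3 are there at a start; the rules pass over those that are not, and their reading is None.
At some moment in a run one of plate_large, plate_medium, plate_small may be knocked a few centimetres aside while the robot is not near it.
It also fails if it takes over 210 s, if anything falls off the work surface, if the arm or the gripper's body presses on something with over 40 N, if the wrist force passes 120 N, or if a joint passes its speed limit or range.

## Working session

There is one attempt and no reset: what is moved stays moved. The work goes in short steps, Python scripts to look and compute and a tool call to move; the robot and the scene stay as the last step left them, time stands still between calls to the robot, and variables do not carry over. Pictures are saved under pics/ and viewed, at most 14 in all, crops included, and the job is handed in when it is done.

Besides the shell and the picture viewer there is one more tool, called after "Emit:" in YAML: its name, and indented under it one key for each argument. apply_moves: Moves the arm, as the interface text tells. Its arguments: {"type":"object","properties":{"deltas":{"type":"array"},"grip_force":{"type":"number"}},"required":["deltas"]}

```bash
mkdir -p pics; ls
cat > h.py <<'E'
from workcell import env, cams
import numpy as np, cv2
from scipy.spatial.transform import Rotation as Ro
def cal(n):
    c=cams.get_calibration(n); K=np.array(c["mtx"]); A=np.array(c["attitude"],float)
    R=A if A.shape==(3,3) else Ro.from_euler('xyz',A,degrees=True).as_matrix()
    return K,c["k1"],np.array(c["eye"],float),R
def proj(n,P):
    K,k,e,R=cal(n); q=(np.atleast_2d(P)-e)@R; s=q[:,:2]/q[:,2:]; s=s*(1+k*(s**2).sum(1,keepdims=True))
    return s@np.diag([K[0,0],K[1,1]])+K[:2,2]
def unproj(n,uv,z):
    K,k,e,R=cal(n); d=(np.atleast_2d(uv)-K[:2,2])/[K[0,0],K[1,1]]; s=d.copy()
    for _ in range(20): s=d/(1+k*(s**2).sum(1,keepdims=True))
    r=np.c_[s,np.ones(len(s))]@R.T; t=(np.asarray(z)-e[2])/r[:,2]; return e+r*np.reshape(t,(-1,1))
E
python3 - <<'E'
from h import *
for n in("side","top"):
    print(n,cams.get_calibration(n)); cv2.imwrite(f"pics/{n}0.png",cams.grab_frame(n))
print(env.state())
E
```

```text
pics
side {'mtx': array([[582.7085578 ,   0.        , 322.31523551],
       [  0.        , 582.7085578 , 235.81310328],
       [  0.        ,   0.        ,   1.        ]]), 'k1': -0.14381896965779553, 'eye': array([ 374.95632788, 1180.48313015, 1050.39548824]), 'attitude': array([-129.4751208 ,    0.95689009, -176.08121132])}
top {'mtx': array([[572.39410257,   0.        , 320.29271577],
       [  0.        , 572.39410257, 241.71190586],
       [  0.        ,   0.        ,   1.        ]]), 'k1': -0.07260824661925531, 'eye': array([ 190.93284851,  -13.17179083, 1623.56777172]), 'attitude': array([-168.88390131,    0.30814244,  -91.26276545])}
{'time_s': 0.1, 'qpos': array([-7.01860397e+01,  1.83476173e+01,  8.96999070e+01, -1.01104079e-04,
        7.20440645e+01, -1.14702129e+00]), 'qvel': array([ 0.04772013, -0.08879513, -0.16945162,  0.01171503, -0.01857063,
       -0.03579134]), 'effort': array([ 6.27039262e-04, -4.13331378e+01, -2.32509363e+01,  7.30027515e-02,
        4.21419111e-02, -5.29274178e-05]), 'ee_pos': array([ 205.53070929, -536.52243767,  213.20464813]), 'ee_rot': array([-1.79908428e+02, -1.73730853e-03,  2.09610114e+01]), 'force': array([1.19918648, 0.66421685, 0.17117513]), 'torque': array([-0.01114461, -0.00599902,  0.01571827]), 'gripper_force': 0.0, 'gripper_width': 90.95001043834247}
```

View pics/top0.png

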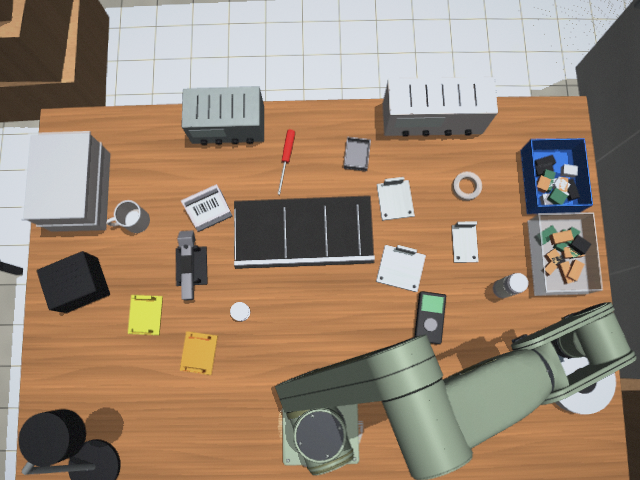

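View pics/side0.png

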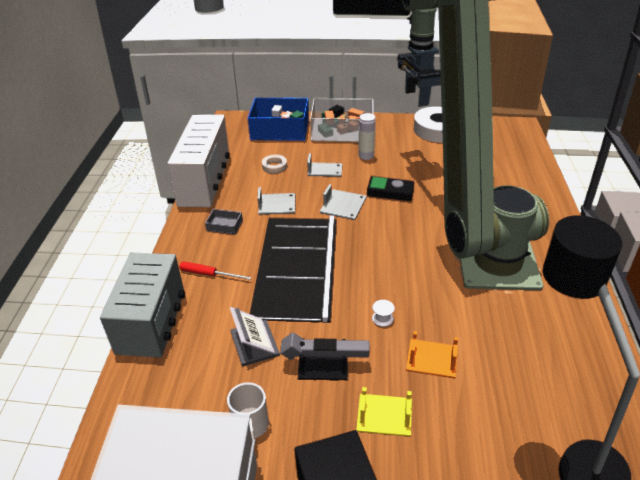

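Run:
```python
from h import *
im=np.mean([cams.grab_frame("top").astype(float) for _ in range(4)],0).astype(np.uint8); cv2.imwrite("pics/t1.png",im)
a=cv2.resize(im[175:300,370:490],None,fx=4.8,fy=4.8,interpolation=3)
b=cv2.resize(im[180:305,168:208+0+32],None,fx=3.1,fy=4.8,interpolation=3)
cv2.imwrite("pics/m1.png",np.hstack([a,b]))
im=cams.grab_frame("side");cv2.imwrite("pics/s1.png",im)
cv2.imwrite("pics/m2.png",np.vstack([cv2.resize(im[300:385,225:385],None,fx=5,fy=5,interpolation=3)[:, :800][:330],cv2.resize(im[148:225,240:400],None,fx=5,fy=5,interpolation=3)[:270]]))
```

```text
(no output)
```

View pics/m1.png

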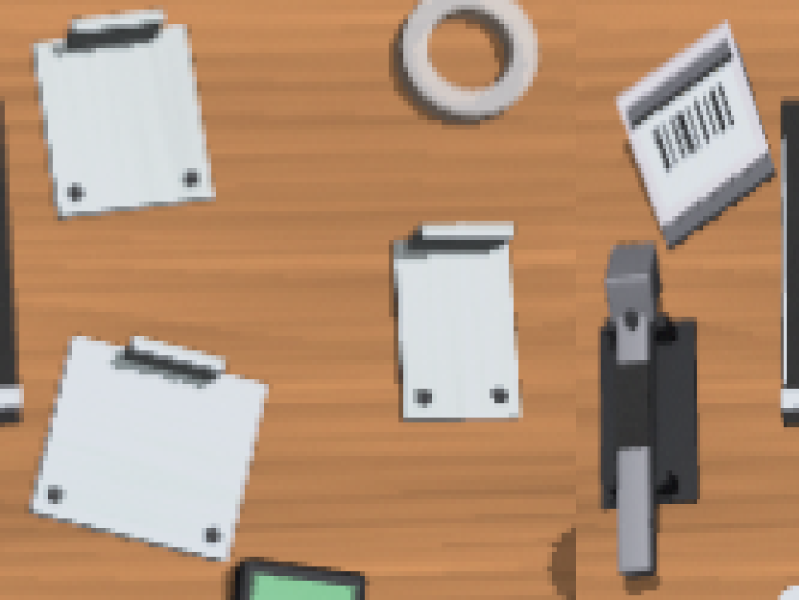

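View pics/m2.png

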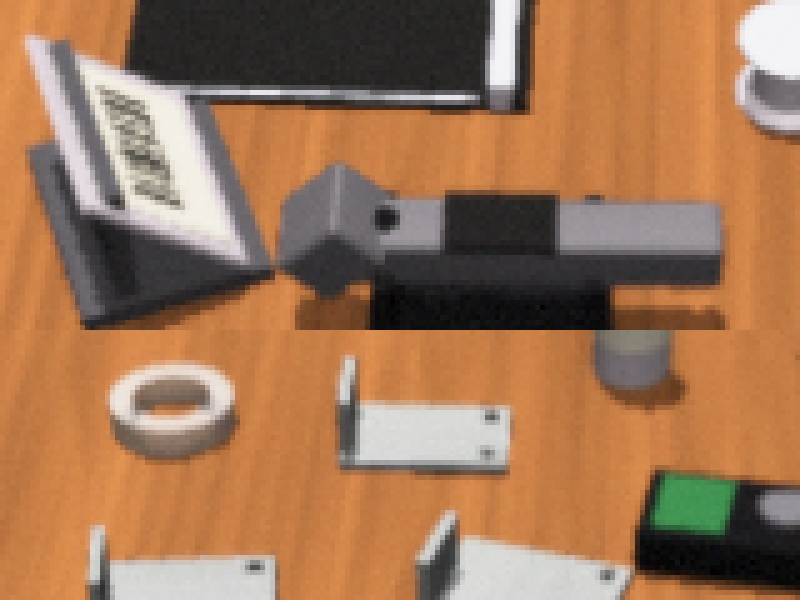

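```bash
cat > fit.py <<'E'
from h import *
from scipy.optimize import minimize, least_squares
S=4
def box(x0,x1,y0,y1,z0,z1): return np.array([[x,y,z] for x in(x0,x1) for y in(y0,y1) for z in(z0,z1)],float)
def plate(w): return [box(-55,55,-w/2,w/2,0,8),box(47,55,-28,28,0,48)]
MAT=[box(-100,100,-200,200,0,6),box(-92,-80,-200,200,0,18)]
def place(P,p): return P@Ro.from_euler('z',p[2],degrees=True).as_matrix().T+[p[0],p[1],p[3] if len(p)>3 else 0]
def lowsat(im):
    f=im.astype(np.float32); sat=f[...,2]-f[...,0]
    return cv2.resize(np.clip((70-sat)/40,0,1),None,fx=S,fy=S,interpolation=1)
def fit(parts,p0,masks,pad=10):
    rois={}
    for n in masks:
        q=np.vstack([proj(n,place(P,p0)) for P in parts]); rois[n]=(((q.min(0)-pad).clip(0))*S).astype(int),((q.max(0)+pad)*S).astype(int)
    def cost(p):
        c=0
        for n,m in masks.items():
            lo,hi=rois[n]; t=m[lo[1]:hi[1],lo[0]:hi[0]]; r=np.zeros(t.shape,np.uint8)
            for P in parts:
                q=(proj(n,place(P,p))+.5)*S-.5-lo
                cv2.fillConvexPoly(r,cv2.convexHull(np.round(q*16).astype(np.int32)),1,shift=4)
            c+=np.abs(r-t).sum()/S/S
        return c
    p=np.array(p0,float)
    for s in (8,2):
        r=minimize(cost,p,method='Nelder-Mead',options=dict(initial_simplex=np.vstack([p]+[p+s*np.eye(3)[i] for i in range(3)]),xatol=.05,fatol=.2)); p=r.x
    return p.round(1),round(r.fun)
def masks(top,side): return {"top":lowsat(top),"side":lowsat(side)}
E
cat > run1.py <<'E'
from fit import *
M=masks(cv2.imread("pics/t1.png"),cv2.imread("pics/s1.png"))
A=lambda u,v:(370+u/4.8-.4,175+v/4.8-.4)
for nm,w,c,y in (("large",120,(150,450),-12),("medium",95,(123,122),5),("small",70,(458,330),2)):
    p=unproj("top",[A(*c)],8)[0]; p0=[p[0],p[1],y]
    print(nm,p0,fit(plate(w),p0,M),*[fit(plate(w),p0,{k:M[k]}) for k in M])
p=unproj("top",[(304,231)],6)[0]
for m in (M,{"top":M["top"]},{"side":M["side"]}): print("mat",fit(MAT,[p[0],p[1],1],m))
# scanner+stand
B=lambda u,v:(168+(u-576)/3.1-.4,180+v/4.8-.4)
bar=[(618,340),(655,340),(655,575),(620,575)]
print("bar tail corners top z68",unproj("top",[B(655,575),B(620,575)],68).round(1).tolist())
print("bar front edge ~",unproj("top",[B(616,342),B(656,338)],68).round(1).tolist())
print("stand base corners",unproj("top",[B(601,322),B(697,320),B(697,502),B(601,505)],6).round(1).tolist())
C=lambda u,v:(225+u/5-.4,300+v/5-.4)
print("side bar tail top edge z68 near/far",unproj("side",[C(720,245),C(722,204)],68).round(1).tolist())
# label holder
obs=np.array([B(616,97),B(728,20),B(772,160),B(664,232)]); obs2=np.array([C(27,38),C(85,210),C(245,262)])
# board corners in label frame (x up slope), y level
def pts(p,h,L):
    Y=Ro.from_euler('z',p[2],degrees=True).as_matrix()
    return lambda sx,sy: Y@np.array([sx*L*.7071,sy*h,0])+[p[0],p[1],50+sx*L*.7071]
def res(p):
    f=pts(p,p[3],48)
    a=proj("top",[f(1,1),f(1,-1),f(-1,-1),f(-1,1)])-obs
    b=proj("side",[f(1,-1),f(1,1),f(-1,1)])-obs2
    return np.r_[a.ravel(),b.ravel()]
p=unproj("top",[B(693,128)],50)[0]
r=least_squares(res,[p[0],p[1],25,50]); print("label",p,r.x.round(1),r.fun.round(1))
E
python3 run1.py
```

```text
large [np.float64(425.75138747970516), np.float64(-239.52693240897506), -12] (array([ 427.3, -239.6,  -15.6]), 986) (array([ 427.6, -239.1,  -15.9]), 413) (array([ 427. , -241. ,  -14.5]), 564)
medium [np.float64(627.5192752368481), np.float64(-233.03577731601516), 5] (array([ 629. , -233.4,    6.5]), 522) (array([ 629.3, -233. ,    6.1]), 238) (array([ 628.7, -235. ,    6.8]), 275)
small [np.float64(494.0304930437117), np.float64(-428.70836710069386), 2] (array([ 495.3, -428.5,    0.8]), 111) (array([ 4.957e+02, -4.283e+02,  3.000e-01]), 51) (array([ 494.9, -430.8,    2.3]), 50)Traceback (most recent call last):
  File "run1.py", line 8, in <module>
    for m in (M,{"top":M["top"]},{"side":M["side"]}): print("mat",fit(MAT,[p[0],p[1],1],m))
                                                                  ~~~^^^^^^^^^^^^^^^^^^^^^
  File "fit.py", line 26, in fit
    r=minimize(cost,p,method='Nelder-Mead',options=dict(initial_simplex=np.vstack([p]+[p+s*np.eye(3)[i] for i in range(3)]),xatol=.05,fatol=.2)); p=r.x
    res = _minimize_neldermead(fun, x0, args, callback, bounds=bounds,
                               **options)
    fxr = func(xr)
    fx = function(np.copy(x), *(wrapper_args + args))
  File "fit.py", line 20, in cost
    q=(proj(n,place(P,p))+.5)*S-.5-lo
       ~~~~^^^^^^^^^^^^^^
  File "h.py", line 9, in proj
    K,k,e,R=cal(n); q=(np.atleast_2d(P)-e)@R; s=q[:,:2]/q[:,2:]; s=s*(1+k*(s**2).sum(1,keepdims=True))
            ~~~^^^
  File "h.py", line 5, in cal
    c=cams.get_calibration(n); K=np.array(c["mtx"]); A=np.array(c["attitude"],float)
ValueError: time passes only in moves, steps and waits
```

```bash
sed -i 's/^def cal(n):/import functools\n@functools.cache\ndef cal(n):/' h.py; python3 run1.py | grep -v -E "^(large|medium|small)"
```

```text
mat (array([541.1,  38.3,   0.9]), 1981)
mat (array([541. ,  38.5,   0.9]), 642)
mat (array([541.3,  36.8,   0.9]), 1329)
bar tail corners top z68 [[344.2, 339.3, 68.0], [344.8, 370.4, 68.0]]
bar front edge ~ [[479.8, 377.1, 68.0], [481.3, 341.0, 68.0]]
stand base corners [[503.9, 407.1, 6.0], [503.1, 316.9, 6.0], [393.0, 315.2, 6.0], [393.0, 404.3, 6.0]]
side bar tail top edge z68 near/far [[347.1, 368.1, 68.0], [346.4, 345.0, 68.0]]
label [610.67033964 313.58462562  50.        ] [611.5 312.   23.8  54.5] [ 0.5  0.5  0.   0.5 -0.9 -1.5 -0.5 -0.9  0.3 -0.6  0.2 -0.6  0.6  0.5]
```

Emit:
apply_moves:
  deltas:
    - [0.1355,-0.186,0,0.337,1]
    - [0.1355,-0.186,0,0.337,1]
    - [0.1355,-0.186,0,0.337,1]
    - [0.1355,-0.186,0,0.337,1]
    - [0.1355,-0.186,0,0.337,1]
  grip_force: 30

```text
time_s: 0.85
ee_pos: [265.6, -311.6, 214.0]
ee_rot: [-179.9, -0.0, 1.7]
force: [0.2, -0.1, -0.1]
gripper_width: 91.6
gripper_force: 0.0
```

Emit:
apply_moves:
  deltas:
    - [0.067,-0.222,0,0,1]
    - [0.067,-0.222,0,0,1]
    - [0.067,-0.222,0,0,1]
    - [0.067,-0.222,0,0,1]
    - [0.067,-0.222,0,0,1]

```text
time_s: 1.35
ee_pos: [326.2, -88.4, 214.2]
ee_rot: [-180.0, -0.1, 1.7]
force: [0.6, 0.3, -0.2]
gripper_width: 91.0
gripper_force: 0.0
```

Emit:
apply_moves:
  deltas:
    - [0.067,-0.222,0,0,1]
    - [0.067,-0.222,0,0,1]
    - [0.067,-0.222,0,0,1]
    - [0.067,-0.222,0,0,1]
    - [0.067,-0.222,0,0,1]

```text
time_s: 1.85
ee_pos: [387.3, 136.0, 214.2]
ee_rot: [-180.0, -0.1, 1.8]
force: [-0.6, -0.6, 0.3]
gripper_width: 91.4
gripper_force: 0.0
```

Emit:
apply_moves:
  deltas:
    - [0.067,-0.222,0,0,1]
    - [0.067,-0.222,0,0,1]
    - [0.067,-0.222,0,0,1]
    - [0.067,-0.222,0,0,1]
    - [0.067,-0.222,0,0,1]

```text
time_s: 2.35
ee_pos: [447.8, 360.1, 213.5]
ee_rot: [-180.0, -0.0, 1.8]
force: [-0.0, -0.5, 0.5]
gripper_width: 91.5
gripper_force: 0.0
```

Emit:
apply_moves:
  deltas:
    - [-0.001,0.002,0.05,0,1]
    - [-0.001,0.002,0.1,0,1]
    - [-0.001,0.002,0.14,0,1]
    - [-0.001,0.002,0.165,0,1]
    - [-0.001,0.002,0.1785,0,1]

```text
time_s: 2.85
ee_pos: [445.0, 353.6, 32.6]
ee_rot: [179.8, 0.2, 1.7]
force: [1.0, -1.0, 0.2]
gripper_width: 91.0
gripper_force: 0.0
```

Emit:
apply_moves:
  deltas:
    - [0,0,0,0,-0.5]
    - [0,0,0,0,-0.5]
    - [0,0,0,0,-0.5]
    - [0,0,0,0,-0.5]
    - [0,0,0,0,-0.5]
  grip_force: 25

```text
time_s: 3.35
ee_pos: [446.9, 355.0, 36.3]
ee_rot: [-179.9, -0.1, 1.6]
force: [0.1, 1.3, 0.1]
gripper_width: 54.3
gripper_force: 0.0
```

```bash
python3 -c "
from h import *
s=env.state();print(s['ee_pos'],s['gripper_width'],s['gripper_force'],s['force'])"
```

```text
[446.91582456 354.96490318  36.33701408] 54.28710820750397 0.0 [0.10807022 1.33110534 0.08830401]
```

Emit:
apply_moves:
  deltas:
    - [0,0,0,0,-1]
    - [0,0,0,0,-1]
    - [0,0,0,0,-1]
    - [0,0,0,0,-1]
    - [0,0,0,0,-1]
  grip_force: 25

```text
time_s: 3.85
ee_pos: [446.8, 357.0, 35.9]
ee_rot: [-179.8, -0.1, 1.6]
force: [-1.6, 7.6, 1.2]
gripper_width: 30.2
gripper_force: 24.9
```

Emit:
apply_moves:
  deltas:
    - [0,0,0,0,-1]
    - [0,0,0,0,-1]

```text
time_s: 4.05
ee_pos: [446.8, 357.0, 35.9]
ee_rot: [-179.8, -0.1, 1.6]
force: [-1.3, 6.6, 1.3]
gripper_width: 30.1
gripper_force: 24.9
```

Emit:
apply_moves:
  deltas:
    - [0,0,-0.01,0,-1]
    - [0,0,-0.03,0,-1]
    - [0,0,-0.055,0,-1]
    - [0,0,-0.07,0,-1]
    - [0,0,-0.075,0,-1]

```text
time_s: 4.55
ee_pos: [447.0, 355.0, 111.8]
ee_rot: [-179.9, -0.1, 1.7]
force: [0.8, 0.1, -1.9]
gripper_width: 30.0
gripper_force: 24.9
```

Emit:
apply_moves:
  deltas:
    - [0.004,0.02,0,-0.08,-1]
    - [0.01,0.05,0,-0.18,-1]
    - [0.016,0.08,0,-0.28,-1]
    - [0.02,0.1,0,-0.36,-1]
    - [0.022,0.107,0,-0.387,-1]

```text
time_s: 5.05
ee_pos: [470.9, 245.9, 109.3]
ee_rot: [180.0, 0.2, 23.8]
force: [0.6, 0.1, -1.9]
gripper_width: 30.0
gripper_force: 24.9
```

Emit:
apply_moves:
  deltas:
    - [0,0,0,0,-1]
    - [0,0,0,0,-1]
    - [0,0,0,0,-1]

```text
time_s: 5.35
ee_pos: [471.3, 248.8, 110.1]
ee_rot: [-180.0, 0.0, 23.8]
force: [1.0, 0.0, -1.7]
gripper_width: 29.8
gripper_force: 24.9
```

Run:
```python
from h import *
for n in("side","top"): cv2.imwrite(f"pics/{n}2.png",cams.grab_frame(n))
s=env.state();print(s['ee_pos'],s['ee_rot'],s['gripper_width'],s['force'])
# expected overlay: scanner bar/head points
o=s['ee_pos']+[0,0,4.2]; R=Ro.from_euler('z',s['ee_rot'][2],degrees=True).as_matrix()
im=cv2.imread("pics/side2.png"); t=cv2.imread("pics/top2.png")
def dr(im,n,P,c):
    for q in proj(n,P): cv2.drawMarker(im,tuple(np.round((q+.5)*4-.5).astype(int)),c,1,14,1)
P=np.array([[-102,y,z] for y in(-15,15) for z in(0,28)]+[[82,0,6]],float)@R.T+o
L=np.array([[611.5,312,50]])
a=cv2.resize(t,None,fx=4,fy=4,interpolation=3);b=cv2.resize(im,None,fx=4,fy=4,interpolation=3)
for n,m in(("top",a),("side",b)): dr(m,n,P,(0,0,255)); dr(m,n,L,(0,255,0))
print(proj("top",L),proj("side",L))
cv2.imwrite("pics/m3.png",np.hstack([a[4*170:4*320,4*170:4*270],b[4*280:4*430,4*220:4*320]]))
```

```text
[471.30553087 248.88938204 110.20505688] [1.79998703e+02 1.89660297e-02 2.38583592e+01] 30.00512058490826 [ 0.00546744 -0.21582294 -1.63645916]
[[205.90003031 205.970981  ]] [[252.09116537 329.4671452 ]]
```

View pics/m3.png

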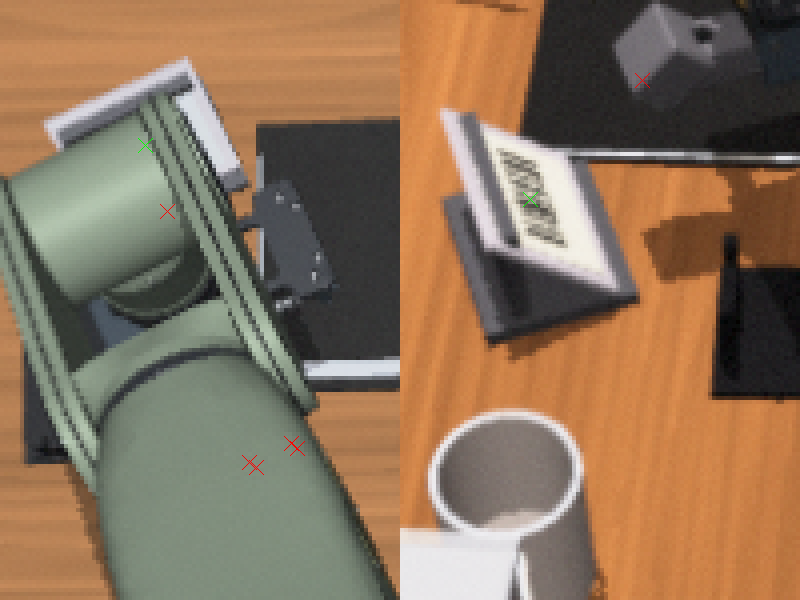

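Emit:
apply_moves:
  deltas:
    - [0.001,-0.001,0,0,-1]
    - [0.001,-0.001,0,0,-1]
    - [0.001,-0.001,0,0,-1]
    - [0.001,-0.001,0,0,-1]
    - [0.001,-0.001,0,0,-1]

```text
time_s: 5.95
ee_pos: [472.0, 249.7, 110.4]
ee_rot: [180.0, 0.0, 23.8]
force: [0.1, -0.5, -0.6]
gripper_width: 29.9
gripper_force: 24.9
```

Emit:
apply_moves:
  deltas:
    - [0,0,0,0,-1]
    - [0,0,0,0,-1]
    - [0,0,0,0,-1]
    - [0,0,0,0,-1]
    - [0,0,0,0,-1]

```text
time_s: 6.45
ee_pos: [472.1, 249.6, 110.4]
ee_rot: [180.0, 0.0, 23.8]
force: [1.1, 1.0, -2.1]
gripper_width: 29.8
gripper_force: 24.9
```

Emit:
apply_moves:
  deltas:
    - [0,0,0,0,-1]
    - [0,0,0,0,-1]
    - [0,0,0,0,-1]
    - [0,0,0,0,-1]
    - [0,0,0,0,-1]

```text
time_s: 6.95
ee_pos: [472.1, 249.7, 110.4]
ee_rot: [180.0, -0.0, 23.8]
force: [-0.6, 0.6, -2.3]
gripper_width: 29.9
gripper_force: 24.9
```

Emit:
apply_moves:
  deltas:
    - [0,0,0,0,-1]
    - [0,0,0,0,-1]
    - [0,0,0,0,-1]
    - [0,0,0,0,-1]
    - [0,0,0,0,-1]

```text
time_s: 7.45
ee_pos: [472.1, 249.6, 110.4]
ee_rot: [180.0, 0.0, 23.8]
force: [-0.5, -0.3, -1.8]
gripper_width: 29.8
gripper_force: 24.9
```

Emit:
apply_moves:
  deltas:
    - [0,0,0,0,-1]
    - [0,0,0,0,-1]
    - [0,0,0,0,-1]
    - [0,0,0,0,-1]
    - [0,0,0,0,-1]

```text
time_s: 7.95
ee_pos: [472.1, 249.7, 110.4]
ee_rot: [180.0, -0.0, 23.8]
force: [0.5, 0.6, -1.3]
gripper_width: 30.1
gripper_force: 24.9
```

Emit:
apply_moves:
  deltas:
    - [0,0,0,0,-1]
    - [0,0,0,0,-1]
    - [0,0,0,0,-1]
    - [0,0,0,0,-1]
    - [0,0,0,0,-1]

```text
time_s: 8.45
ee_pos: [472.1, 249.6, 110.4]
ee_rot: [180.0, -0.0, 23.8]
force: [-0.3, -0.1, -0.8]
gripper_width: 29.8
gripper_force: 24.9
```

Emit:
apply_moves:
  deltas:
    - [0,0,0,0,-1]
    - [0,0,0,0,-1]
    - [0,0,0,0,-1]
    - [0,0,0,0,-1]
    - [0,0,0,0,-1]

```text
time_s: 8.95
ee_pos: [472.1, 249.7, 110.4]
ee_rot: [180.0, -0.0, 23.8]
force: [-0.2, -0.7, -1.9]
gripper_width: 29.7
gripper_force: 24.9
```

Emit:
apply_moves:
  deltas:
    - [0.004,-0.02,0,0.08,-1]
    - [0.01,-0.05,0,0.18,-1]
    - [0.016,-0.08,0,0.28,-1]
    - [0.02,-0.1,0,0.36,-1]
    - [0.021,-0.11,0,0.393,-1]

```text
time_s: 9.45
ee_pos: [446.5, 360.7, 110.3]
ee_rot: [-180.0, -0.0, 1.3]
force: [-0.4, -0.9, -1.4]
gripper_width: 30.0
gripper_force: 24.9
```

Emit:
apply_moves:
  deltas:
    - [0,0,0,0,-1]
    - [0,0,0,0,-1]
    - [0,0,0,0,-1]
    - [0,0,0,0,-1]
    - [0,0,0,0,-1]

```text
time_s: 9.95
ee_pos: [447.1, 358.2, 110.5]
ee_rot: [180.0, -0.0, 1.3]
force: [0.9, 0.5, -1.9]
gripper_width: 30.1
gripper_force: 24.9
```

Emit:
apply_moves:
  deltas:
    - [0,-0.001,0.02,0,-1]
    - [0,-0.001,0.04,0,-1]
    - [0,-0.001,0.055,0,-1]
    - [0,-0.001,0.065,0,-1]
    - [0,-0.001,0.07,0,-1]

```text
time_s: 10.45
ee_pos: [446.6, 359.3, 39.6]
ee_rot: [180.0, 0.1, 1.3]
force: [0.1, 0.0, -1.3]
gripper_width: 29.9
gripper_force: 24.9
```

Emit:
apply_moves:
  deltas:
    - [0,0,0.001,0,-1]
    - [0,0,0.002,0,-1]
    - [0,0,0.003,0,-1]
    - [0,0,0.004,0,-1]
    - [0,0,0.0045,0,-1]

```text
time_s: 10.95
ee_pos: [447.0, 359.9, 36.2]
ee_rot: [-180.0, -0.0, 1.3]
force: [0.3, 0.3, -0.9]
gripper_width: 30.0
gripper_force: 24.9
```

Emit:
apply_moves:
  deltas:
    - [0,0,0,0,-1]
    - [0,0,0,0,-1]
    - [0,0,0,0,-1]

```text
time_s: 11.25
ee_pos: [446.9, 359.8, 36.0]
ee_rot: [-180.0, -0.0, 1.3]
force: [-0.1, 0.5, -2.1]
gripper_width: 29.9
gripper_force: 24.9
```

Still carried (force ≈ −1.8); go 0.5–1 mm lower, then release.

Emit:
apply_moves:
  deltas:
    - [0,0,0.0005,0,-1]
    - [0,0,0.001,0,-1]
    - [0,0,0.001,0,-1]
    - [0,0,0.001,0,-1]

```text
time_s: 11.65
ee_pos: [446.9, 359.8, 35.9]
ee_rot: [-180.0, -0.0, 1.3]
force: [-3.0, -0.6, 5.1]
gripper_width: 29.8
gripper_force: 25.0
```

Emit:
apply_moves:
  deltas:
    - [0,0,0,0,-0.2]
    - [0,0,0,0,-0.2]
    - [0,0,0,0,0.6]
    - [0,0,0,0,0.6]
    - [0,0,0,0,0.6]

```text
time_s: 12.15
ee_pos: [446.8, 359.8, 34.8]
ee_rot: [180.0, 0.0, 1.3]
force: [0.5, 0.6, -0.9]
gripper_width: 57.7
gripper_force: 0.0
```

Emit:
apply_moves:
  deltas:
    - [0,0,0,0,1]
    - [0,0,0,0,1]
    - [0,0,0,0,1]

```text
time_s: 12.45
ee_pos: [446.8, 359.8, 34.9]
ee_rot: [180.0, -0.0, 1.3]
force: [-0.1, 0.6, -0.0]
gripper_width: 81.7
gripper_force: 0.0
```

Emit:
apply_moves:
  deltas:
    - [0,0,-0.03,0,1]
    - [0,0,-0.07,0,1]
    - [0,0,-0.12,0,1]
    - [0,0,-0.16,0,1]
    - [0,0,-0.18,0,1]

```text
time_s: 12.95
ee_pos: [448.1, 360.8, 219.4]
ee_rot: [-179.8, -0.3, 1.3]
force: [1.1, 0.3, 0.2]
gripper_width: 91.2
gripper_force: 0.0
```

Emit:
apply_moves:
  deltas:
    - [0,0.05,0,0,1]
    - [0,0.1,0,0,1]
    - [0,0.1,0,0,1]

```text
time_s: 13.25
ee_pos: [448.4, 255.2, 215.3]
ee_rot: [179.8, 0.0, 1.1]
force: [0.2, 0.7, 0.6]
gripper_width: 91.0
gripper_force: 0.0
```

```bash
cat > plates.py <<'E'
from fit import *
import sys,json
P0=json.load(open("p0.json")); tag=sys.argv[1]
t=np.mean([cams.grab_frame("top").astype(float) for _ in range(2)],0).astype(np.uint8);s=np.mean([cams.grab_frame("side").astype(float) for _ in range(2)],0).astype(np.uint8)
cv2.imwrite(f"pics/t{tag}.png",t);cv2.imwrite(f"pics/s{tag}.png",s)
M=masks(t,s); st=env.state(); print(st['time_s'],st['ee_pos'].round(1),st['ee_rot'].round(1))
for k in sys.argv[2:]:
    print(k,fit(plate(dict(large=120,medium=95,small=70)[k]),P0[k],M),"top",fit(plate(dict(large=120,medium=95,small=70)[k]),P0[k],{"top":M["top"]}))
E
echo '{"large":[427.3,-239.6,-15.6],"medium":[629,-233.4,6.5],"small":[495.3,-428.5,0.8]}'>p0.json
python3 plates.py a large medium small
```

```text
13.45 [449.3 260.6 215. ] [-180.    -0.     1.3]
large (array([ 428. , -239.3,  -16.2]), 1921) top (array([ 427.6, -239.1,  -15.9]), 465)
medium (array([ 658.5, -214.2,    7.9]), 573) top (array([ 659. , -214. ,    7.8]), 248)
small (array([ 4.96e+02, -4.28e+02, -4.00e-01]), 1254) top (array([ 4.958e+02, -4.282e+02,  4.000e-01]), 51)
```

View pics/sa.png

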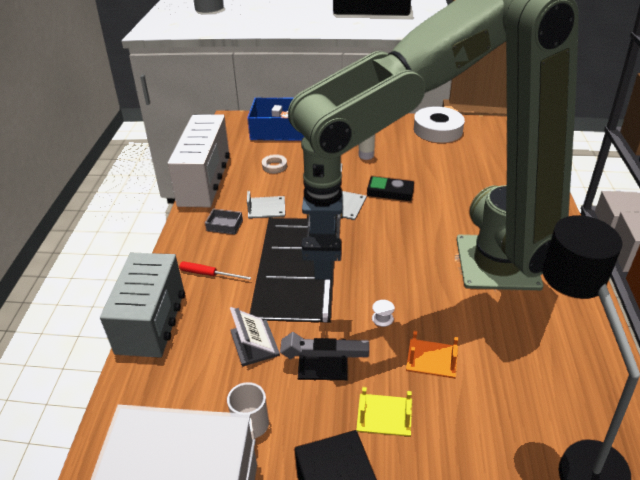

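Emit:
apply_moves:
  deltas:
    - [0.0075,0.24,0,0,1]
    - [0.0075,0.24,0,0,1]
    - [0.0075,0.24,0,0,1]
    - [0.0075,0.24,0,0,1]
    - [0.0075,0.24,0,0,1]

```text
time_s: 13.95
ee_pos: [462.6, 18.9, 214.9]
ee_rot: [180.0, -0.0, 1.4]
force: [0.9, 0.5, 0.4]
gripper_width: 91.0
gripper_force: 0.0
```

Emit:
apply_moves:
  deltas:
    - [0.0075,0.24,0,0,1]
    - [0.0075,0.24,0,0,1]
    - [0.0075,0.24,0,0,1]
    - [0.0075,0.24,0,0,1]
    - [0.0075,0.24,0,0,1]

```text
time_s: 14.45
ee_pos: [476.1, -221.6, 214.7]
ee_rot: [180.0, -0.0, 1.3]
force: [0.9, 0.1, -0.4]
gripper_width: 91.3
gripper_force: 0.0
```

Emit:
apply_moves:
  deltas:
    - [0.0006,0.034,0.05,0.15,1]
    - [0.0006,0.034,0.09,0.3,1]
    - [0.0006,0.034,0.115,0.3,1]
    - [0.0006,0.034,0.115,0.3,1]
    - [0.0006,0.034,0.115,0.3,1]

```text
time_s: 14.95
ee_pos: [477.7, -253.3, 100.2]
ee_rot: [-180.0, -0.0, -15.8]
force: [-0.0, 0.7, 0.3]
gripper_width: 91.3
gripper_force: 0.0
```

Emit:
apply_moves:
  deltas:
    - [0,0,0,0,1]
    - [0,0,0,0,1]
    - [0,0,0,0,1]

```text
time_s: 15.25
ee_pos: [477.3, -253.8, 101.4]
ee_rot: [180.0, -0.2, -15.8]
force: [-0.3, -0.7, 0.0]
gripper_width: 90.9
gripper_force: 0.0
```

Emit:
apply_moves:
  deltas:
    - [0,0,0.03,0,1]
    - [0,0,0.055,0,1]
    - [0,0,0.075,0,1]
    - [0,0,0.083,0,1]
    - [0,0,0.0865,0,1]

```text
time_s: 15.75
ee_pos: [476.5, -253.7, 13.4]
ee_rot: [180.0, 0.0, -15.9]
force: [0.4, -0.6, 0.2]
gripper_width: 91.2
gripper_force: 0.0
```

Emit:
apply_moves:
  deltas:
    - [0,0,0,0,0.2]
    - [0,0,0,0,0.2]
    - [0,0,0,0,-0.3]
    - [0,0,0,0,-0.3]
    - [0,0,0,0,-0.3]
  grip_force: 25

```text
time_s: 16.25
ee_pos: [476.6, -253.9, 13.9]
ee_rot: [180.0, -0.1, -15.9]
force: [-0.0, 0.2, 3.0]
gripper_width: 55.9
gripper_force: 25.0
```

Emit:
apply_moves:
  deltas:
    - [0,0,0,0,-0.3]
    - [0,0,0,0,-0.3]
    - [0,0,0,0,-0.3]

```text
time_s: 16.55
ee_pos: [476.7, -253.9, 13.9]
ee_rot: [180.0, -0.0, -15.9]
force: [-1.4, -0.9, 5.6]
gripper_width: 55.5
gripper_force: 25.0
```

Emit:
apply_moves:
  deltas:
    - [0,0,-0.005,0,-0.3]
    - [0,0,-0.015,0,-0.3]
    - [0,0,-0.025,0,-0.3]
    - [0,0,-0.035,0,-0.3]
    - [0,0,-0.04,0,-0.3]

```text
time_s: 17.05
ee_pos: [477.0, -254.0, 54.7]
ee_rot: [180.0, -0.1, -15.9]
force: [-0.9, -1.0, -8.8]
gripper_width: 55.8
gripper_force: 25.0
```

Emit:
apply_moves:
  deltas:
    - [0,0,0,0,-0.3]
    - [0,0,0,0,-0.3]
    - [0,0,0,0,-0.3]

```text
time_s: 17.35
ee_pos: [476.0, -253.5, 53.0]
ee_rot: [-180.0, 0.1, -15.9]
force: [0.1, -0.5, -9.1]
gripper_width: 55.5
gripper_force: 25.0
```

Run:
```python
from h import *
t=cams.grab_frame("top"); s=cams.grab_frame("side")
cv2.imwrite("pics/m4.png",np.hstack([cv2.resize(t[200:350,350:450],None,fx=4,fy=4),cv2.resize(s[130:280,290:390],None,fx=4,fy=4)]))
x=env.state(); print(x['force'],x['torque'],x['ee_pos'])
```

```text
[ 0.61516506  0.27099429 -8.15981774] [-0.03285017 -0.27314805 -0.04485912] [ 476.07338792 -253.53308027   53.01264376]
```

View pics/m4.png

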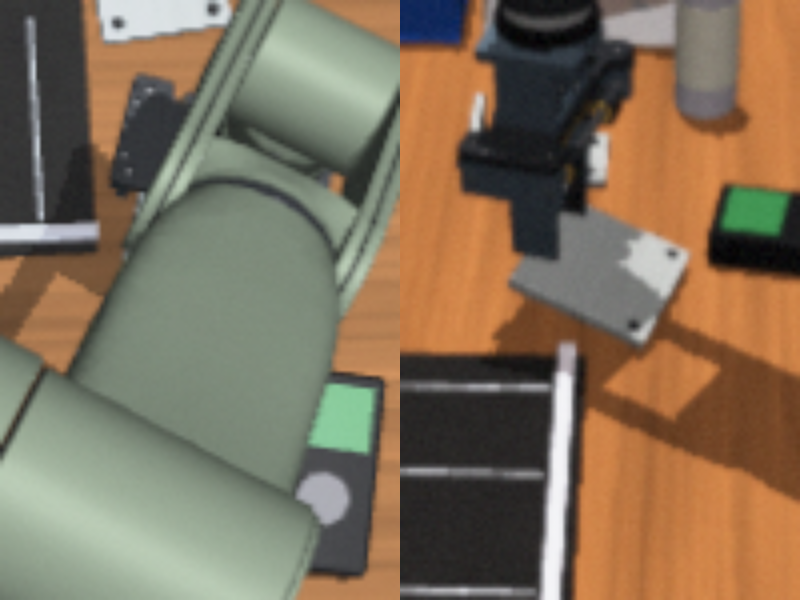

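```bash
cat > tilt.py <<'E'
from fit import *
def tilt(w,obs,tcp,yaw,gz=33):
    """obs: side px of top-face corners (-55,+w/2),(-55,-w/2),(55,+w/2). fits tilt, dx,dy"""
    L=np.array([[-55,w/2,8],[-55,-w/2,8],[55,w/2,8]])-[51,0,gz]
    def pts(p,L=L): return (Ro.from_euler('z',yaw,degrees=True)*Ro.from_euler('y',-p[0],degrees=True)).apply(L)+tcp+[0,0,19]+[p[1],p[2],0]
    r=least_squares(lambda p:np.r_[(proj("side",pts(p))-obs).ravel(),p[1:]*.2],[20,0,0])
    print("tilt",r.x.round(1),r.fun.round(1),"edge",pts(r.x,np.array([[-55,0,0.]])-[51,0,gz]).round(1)); return r.x
if __name__=="__main__":
    o=lambda u,v:(290+(u-400)/4,130+v/4)
    tilt(120,[o(640,342),o(688,252),o(514,278)],np.array([476,-253.5,53]),-15.9)
E
python3 tilt.py
```

```text
tilt [19.5 -2.4 -0.2] [ 0.7  0.3  0.5  0.2 -1.4 -0.6 -0.5 -0. ] edge [[ 388.  -229.4    5.5]]
```

Emit:
apply_moves:
  deltas:
    - [0,0,-0.01,0,-0.3]
    - [0,0,-0.03,0,-0.3]
    - [0,0,-0.05,0,-0.3]
    - [0,0,-0.06,0,-0.3]
    - [0,0,-0.065,0,-0.3]

```text
time_s: 17.95
ee_pos: [476.9, -254.0, 119.8]
ee_rot: [180.0, -0.1, -15.9]
force: [-0.1, -0.1, -8.8]
gripper_width: 55.7
gripper_force: 25.0
```

Emit:
apply_moves:
  deltas:
    - [0,0,0,0,-0.3]
    - [0,0,0,0,-0.3]
    - [0,0,0,0,-0.3]
  grip_force: 18

```text
time_s: 18.25
ee_pos: [475.9, -253.4, 117.4]
ee_rot: [-180.0, 0.1, -15.9]
force: [-0.4, 0.5, -8.6]
gripper_width: 55.6
gripper_force: 18.0
```

Emit:
apply_moves:
  deltas:
    - [0,0,0,0,-0.3]
    - [0,0,0,0,-0.3]
    - [0,0,0,0,-0.3]
  grip_force: 40

```text
time_s: 18.55
ee_pos: [476.3, -253.6, 118.2]
ee_rot: [-180.0, 0.0, -15.9]
force: [-0.1, -0.4, -8.6]
gripper_width: 55.7
gripper_force: 40.0
```

Run:
```python
from h import *
s=cams.grab_frame("side")
cv2.imwrite("pics/s5.png",s);cv2.imwrite("pics/m5.png",cv2.resize(s[110:260,280:400],None,fx=5,fy=4))
x=env.state(); print(x['force'],x['torque'],x['ee_pos'])
```

```text
[ 0.34557171  0.23963355 -8.64278362] [ 0.0195068  -0.16686049 -0.00807612] [ 476.3198711  -253.64629627  118.2411447 ]
```

View pics/m5.png

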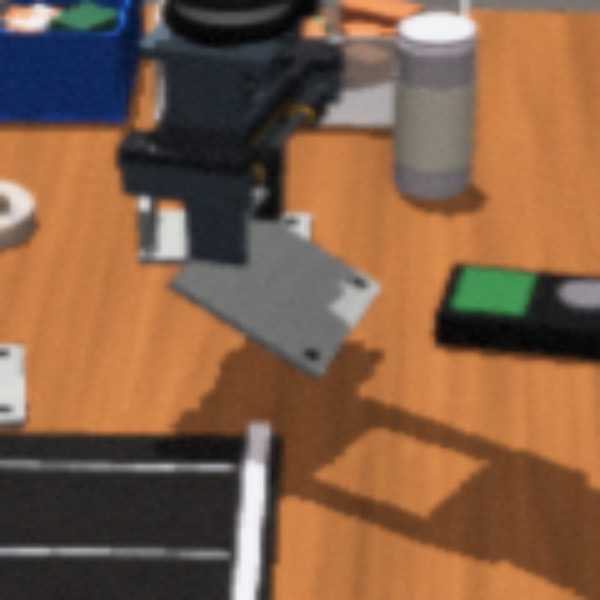

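Run:
```python
from tilt import *
o=lambda u,v:(280+u/5,110+v/4)
tilt(120,[o(318,370),o(379,288),o(173,284)],np.array([476.3,-253.6,118.2]),-15.9)
from scipy.signal import find_peaks
for n,f in(("top","t1"),("side","s1")):
    g=cv2.cvtColor(cv2.imread(f"pics/{f}.png"),6).astype(np.float32); ys=np.arange(-205,205.1,.5)
    for xs in (np.arange(-60,0,4),np.arange(20,85,4)):
        pr=0
        for x in xs:
            q=proj(n,place(np.c_[np.full(len(ys),x),ys,np.full(len(ys),6.)],[541,38.4,.9])).astype(np.float32)
            pr=pr+cv2.remap(g,q[:,:1],q[:,1:],1)[:,0]/len(xs)
        pk=find_peaks(pr,prominence=25)[0]
        c=[ (ys[max(0,i-12):i+13]*(pr[max(0,i-12):i+13]-pr[max(0,i-12):i+13].min())).sum()/(pr[max(0,i-12):i+13]-pr[max(0,i-12):i+13].min()).sum() for i in pk]
        print(n,np.round(c,1),pr[pk].round(0))
```

```text
tilt [35.  -0.8  4. ] [ 0.2  1.   0.4 -0.7 -0.7 -1.3 -0.2  0.8] edge [[ 410.2 -231.    49.4]]
top [-160.8  -65.7   52.4  198.6] [162. 167. 169. 204.]
top [-160.7  -65.6   52.4] [144. 150. 129.]
side [-163.2  -68.7   49.7  194.8] [147. 120. 169. 171.]
side [-163.8  -67.8   49.3  196. ] [ 99. 134. 126. 190.]
```

Emit:
apply_moves:
  deltas:
    - [0,0,0,-0.04,-0.3]
    - [0,0,0,-0.11,-0.3]
    - [0,0,0,-0.19,-0.3]
    - [0,0,0,-0.26,-0.3]
    - [0,0,0,-0.293,-0.3]

```text
time_s: 19.1
ee_pos: [476.4, -253.7, 118.4]
ee_rot: [-180.0, 0.0, 1.0]
force: [-0.0, 0.1, -9.1]
gripper_width: 55.5
gripper_force: 40.0
```

Emit:
apply_moves:
  deltas:
    - [0.003,-0.02,0,0,-0.3]
    - [0.008,-0.055,0,0,-0.3]
    - [0.015,-0.095,0,0,-0.3]
    - [0.021,-0.135,0,0,-0.3]
    - [0.027,-0.175,0,0,-0.3]

```text
time_s: 19.6
ee_pos: [500.7, -76.9, 118.6]
ee_rot: [180.0, -0.0, 0.9]
force: [0.8, -0.4, -8.5]
gripper_width: 55.5
gripper_force: 40.0
```

Emit:
apply_moves:
  deltas:
    - [0.006,-0.04,0,0,-0.3]
    - [0.012,-0.08,0,0,-0.3]
    - [0.019,-0.12,0,0,-0.3]
    - [0.024,-0.155,0,0,-0.3]
    - [0.028,-0.18,0,0,-0.3]

```text
time_s: 20.1
ee_pos: [526.0, 104.6, 118.6]
ee_rot: [-180.0, -0.0, 1.0]
force: [0.6, -0.3, -8.7]
gripper_width: 55.6
gripper_force: 40.0
```

Emit:
apply_moves:
  deltas:
    - [0.004,-0.025,0,0,-0.3]
    - [0.007,-0.045,0,0,-0.3]
    - [0.009,-0.055,0,0,-0.3]
    - [0.009,-0.059,0,0,-0.3]
    - [0.009,-0.059,0,0,-0.3]

```text
time_s: 20.6
ee_pos: [533.6, 161.0, 118.3]
ee_rot: [180.0, 0.0, 0.9]
force: [-0.2, 0.3, -8.5]
gripper_width: 55.8
gripper_force: 40.0
```

Run:
```python
from h import *
s=cams.grab_frame("side")
cv2.imwrite("pics/s6.png",s);cv2.imwrite("pics/m6.png",cv2.resize(s[180:330,220:370],None,fx=4,fy=4))
x=env.state(); print(x['force'],x['torque'],x['ee_pos'],x['ee_rot'])
```

```text
[-0.13042514 -0.30124226 -8.58212777] [ 0.02531444 -0.18513218 -0.00718937] [533.56773552 160.45881796 118.25834211] [1.79940416e+02 4.01966284e-02 9.07311520e-01]
```

View pics/m6.png

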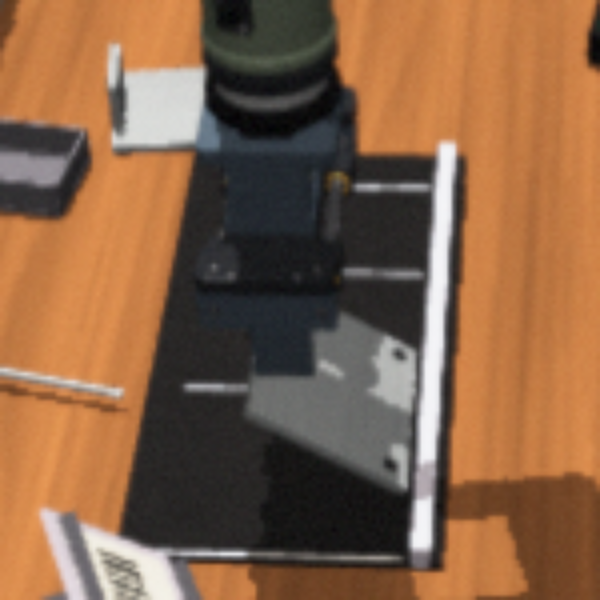

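Run:
```python
from tilt import *
o=lambda u,v:(220+u/4-.4,180+v/4-.4)
tilt(120,[o(405,487),o(415,350),o(247,410)],np.array([533.6,160.5,118.3]),.9)
```

```text
tilt [34.5  1.   2.2] [ 0.1  0.2  0.2  0.1 -0.2 -0.5  0.2  0.4] edge [[466.  161.7  50.1]]
```

Emit:
apply_moves:
  deltas:
    - [0,0,0.01,0,-0.3]
    - [0,0,0.02,0,-0.3]
    - [0,0,0.03,0,-0.3]
    - [0,0,0.036,0,-0.3]
    - [0,0,0.039,0,-0.3]

```text
time_s: 21.15
ee_pos: [533.3, 160.9, 78.2]
ee_rot: [180.0, 0.1, 0.9]
force: [0.2, -0.2, -9.6]
gripper_width: 55.7
gripper_force: 40.0
```

Emit:
apply_moves:
  deltas:
    - [0,0,0.001,0,-0.3]
    - [0,0,0.002,0,-0.3]
    - [0,0,0.003,0,-0.3]

```text
time_s: 21.45
ee_pos: [534.6, 161.4, 77.1]
ee_rot: [-180.0, -0.1, 0.9]
force: [0.4, -0.9, -4.2]
gripper_width: 55.2
gripper_force: 40.0
```

Emit:
apply_moves:
  deltas:
    - [0,0,0.001,0,-0.3]
    - [0,0,0.002,0,-0.3]

```text
time_s: 21.65
ee_pos: [535.4, 161.4, 76.2]
ee_rot: [-180.0, -0.2, 0.9]
force: [2.2, -2.1, 6.1]
gripper_width: 55.7
gripper_force: 40.0
```

Emit:
apply_moves:
  deltas:
    - [0.0033,0,0.0026,0,-0.3]
    - [0.0064,0,0.0053,0,-0.3]
    - [0.0094,0,0.0081,0,-0.3]
    - [0.0122,0,0.0109,0,-0.3]
    - [0.0147,0,0.0137,0,-0.3]
  grip_force: 22

```text
time_s: 22.15
ee_pos: [550.2, 161.7, 60.9]
ee_rot: [-180.0, -0.2, 0.9]
force: [4.8, -1.3, 2.4]
gripper_width: 56.0
gripper_force: 22.0
```

Emit:
apply_moves:
  deltas:
    - [0.002,0,0.003,0,-0.3]
    - [0.004,0,0.006,0,-0.3]
    - [0.006,0,0.0091,0,-0.3]
    - [0.0079,0,0.0122,0,-0.3]
    - [0.0097,0,0.0154,0,-0.3]

```text
time_s: 22.65
ee_pos: [560.1, 161.9, 45.4]
ee_rot: [-180.0, -0.2, 0.9]
force: [5.5, -1.2, 1.3]
gripper_width: 55.6
gripper_force: 22.0
```

Emit:
apply_moves:
  deltas:
    - [0.0016,0,0.0033,0,-0.3]
    - [0.0031,0,0.0067,0,-0.3]
    - [0.0045,0,0.0102,0,-0.3]
    - [0.0058,0,0.0137,0,-0.3]
    - [0.0069,0,0.0172,0,-0.3]

```text
time_s: 23.15
ee_pos: [567.1, 162.1, 28.1]
ee_rot: [-180.0, -0.2, 0.9]
force: [6.4, 0.0, 0.4]
gripper_width: 56.0
gripper_force: 22.0
```

Emit:
apply_moves:
  deltas:
    - [0,0,0,0,-0.3]
    - [0,0,0,0,-0.3]

```text
time_s: 23.35
ee_pos: [566.4, 162.1, 27.7]
ee_rot: [-180.0, -0.1, 0.9]
force: [4.8, 0.6, -1.8]
gripper_width: 55.7
gripper_force: 22.0
```

Emit:
apply_moves:
  deltas:
    - [0.0006,0,0.0025,0,-0.3]
    - [0.001,0,0.0045,0,-0.3]
    - [0.001,0,0.006,0,-0.3]
    - [0.001,0,0.0072,0,-0.3]
    - [0.001,0,0.008,0,-0.3]

```text
time_s: 23.85
ee_pos: [567.8, 162.2, 22.3]
ee_rot: [-179.9, -0.2, 0.9]
force: [0.4, -2.4, 19.4]
gripper_width: 55.3
gripper_force: 22.0
```

Emit:
apply_moves:
  deltas:
    - [-0.0007,0,0,0,-0.3]
    - [-0.0014,0,0,0,-0.3]
    - [-0.002,0,0,0,-0.3]

```text
time_s: 24.15
ee_pos: [567.8, 162.2, 22.3]
ee_rot: [-179.9, -0.5, 0.9]
force: [7.7, -2.3, 8.1]
gripper_width: 55.6
gripper_force: 22.0
```

Emit:
apply_moves:
  deltas:
    - [-0.0007,0,0,0,-0.3]
    - [-0.0014,0,0,0,-0.3]
    - [-0.002,0,0,0,-0.3]

```text
time_s: 24.45
ee_pos: [567.5, 162.3, 22.3]
ee_rot: [-179.9, -0.7, 0.9]
force: [10.7, -1.4, 6.2]
gripper_width: 56.1
gripper_force: 22.0
```

Emit:
apply_moves:
  deltas:
    - [-0.0007,0,-0.0005,0,-0.3]
    - [-0.0014,0,-0.0005,0,-0.3]
    - [-0.002,0,-0.0005,0,-0.3]

```text
time_s: 24.75
ee_pos: [564.9, 162.5, 22.3]
ee_rot: [-179.9, -0.6, 0.9]
force: [8.7, -1.5, 4.3]
gripper_width: 55.7
gripper_force: 22.0
```

Emit:
apply_moves:
  deltas:
    - [-0.0007,0,0,0,-0.3]
    - [-0.0014,0,0,0,-0.3]
    - [-0.002,0,0,0,-0.3]

```text
time_s: 25.05
ee_pos: [562.8, 162.6, 22.3]
ee_rot: [-179.9, -0.6, 0.9]
force: [9.0, -0.7, 4.5]
gripper_width: 56.0
gripper_force: 22.0
```

Emit:
apply_moves:
  deltas:
    - [0,0,0,0,0]
    - [0,0,0,0,0.4]
    - [0,0,0,0,0.7]
    - [0,0,0,0,0.9]
    - [0,0,0,0,1]

```text
time_s: 25.55
ee_pos: [557.1, 161.6, 19.9]
ee_rot: [180.0, 0.1, 0.9]
force: [0.4, -0.2, -0.0]
gripper_width: 85.1
gripper_force: 0.0
```

Emit:
apply_moves:
  deltas:
    - [0,0,-0.02,0,1]
    - [0,0,-0.05,0,1]
    - [0,0,-0.09,0,1]
    - [0,0,-0.12,0,1]
    - [0,0,-0.13,0,1]

```text
time_s: 26.05
ee_pos: [559.5, 162.1, 153.8]
ee_rot: [-179.9, -0.3, 0.9]
force: [-0.4, 0.4, 0.4]
gripper_width: 91.1
gripper_force: 0.0
```

Emit:
apply_moves:
  deltas:
    - [0.04,0.05,-0.03,0,1]
    - [0.08,0.1,-0.06,0,1]
    - [0.09,0.15,-0.07,0,1]
    - [0.09,0.2,-0.07,0,1]
    - [0.09,0.24,-0.07,0,1]

```text
time_s: 26.55
ee_pos: [649.7, -51.5, 217.9]
ee_rot: [-180.0, 0.1, 0.9]
force: [0.3, -0.7, 0.2]
gripper_width: 91.1
gripper_force: 0.0
```

```bash
python3 - <<'E'
import json;p=json.load(open("p0.json"));p["large"]=[515,161,1];p["medium"]=[658.7,-214,7.8];json.dump(p,open("p0.json","w"))
E
python3 plates.py b medium small
python3 - <<'E'
from h import *
t=cv2.imread("pics/tb.png");cv2.imwrite("pics/m7.png",cv2.resize(t[180:300,220:390],None,fx=4.7,fy=4.7,interpolation=3))
E
```

```text
26.75 [648.5 -51.  217. ] [-179.9    0.2    0.8]
medium (array([ 658.5, -214.2,    7.9]), 1329) top (array([ 659.1, -214.1,    7.7]), 790)
small (array([ 495.4, -428.4,    0.7]), 107) top (array([ 4.957e+02, -4.282e+02,  4.000e-01]), 51)
```

View pics/m7.png

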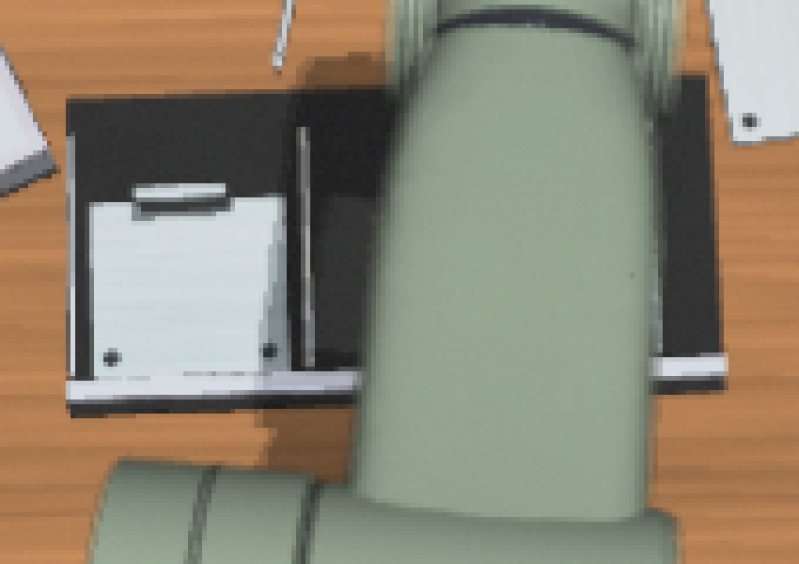

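Run:
```python
from h import *
t=cv2.cvtColor(cv2.imread("pics/tb.png"),6).astype(int)
for c in (242,246,250,264,272,275): print(c,t[216:228,c],t[254:266,c])
o=lambda u,v:(220+u/4.7-.4,180+v/4.7-.4)
a=unproj("top",[o(110,202),o(250,198)],14);b=unproj("top",[o(110,378),o(250,375)],18);print(a,b)
```

```text
242 [ 50  51  50  51  52  54  54 197 216 216 216 215] [208 129  72 156 210 214 198 216 220 219 194 100]
246 [ 49  51  52  50  48  50  51 197 217 216 215 216] [212 211 211 211 214 214 216 219 219 220 146  75]
250 [ 51  51  50 103 195 216 123  57  59 108 132 204] [211 213 212 212 215 213 193 215 219 219 124  57]
264 [ 51  52  46 188 214 150  77  58  78 129 203 216] [213 213 211 217 216 182 214 219 220 195 105  55]
272 [ 54  54  54  52  52  52 199 218 216 217 215 216] [214 214 216 218 217 196 215 219 220 146  70  50]
275 [ 51  52  52  53  52  64 198 217 218 217 217 216] [142 158 172 175 177 156 191 198 197 116  50  38]
[[568.82389523 210.65539117  14.        ]
 [569.29116096 124.39551243  14.        ]] [[458.48032268 209.65529343  18.        ]
 [458.41638355 124.71332555  18.        ]]
```

Emit:
apply_moves:
  deltas:
    - [0.019,0.05,0,-0.03,1]
    - [0.038,0.1,0.03,-0.06,1]
    - [0.058,0.145,0.07,-0.09,1]
    - [0.058,0.157,0.1,-0.12,1]
    - [0.058,0.157,0.115,-0.12,1]

```text
time_s: 27.25
ee_pos: [708.2, -207.0, 98.1]
ee_rot: [-179.9, 0.4, 7.8]
force: [-0.9, 0.5, -0.1]
gripper_width: 91.3
gripper_force: 0.0
```

Emit:
apply_moves:
  deltas:
    - [0,0,0,0,1]
    - [0,0,0,0,1]
    - [0,0,0,0,1]
    - [0,0,0,0,1]

```text
time_s: 27.65
ee_pos: [710.8, -205.0, 106.2]
ee_rot: [179.9, -0.2, 7.9]
force: [-0.8, -0.4, 1.0]
gripper_width: 91.1
gripper_force: 0.0
```

Run:
```python
from h import *
s=cams.grab_frame("side");t=cams.grab_frame("top")
cv2.imwrite("pics/m8.png",np.hstack([cv2.resize(t[80:230,350:450],None,fx=4,fy=4),cv2.resize(s[90:240,220:320],None,fx=4,fy=4)]))
x=env.state(); print(x['time_s'],x['ee_pos'],x['ee_rot'])
```

```text
27.75 [ 710.42080322 -205.40548933  105.65601537] [ 1.79933995e+02 -1.43812065e-01  7.83585417e+00]
```

View pics/m8.png

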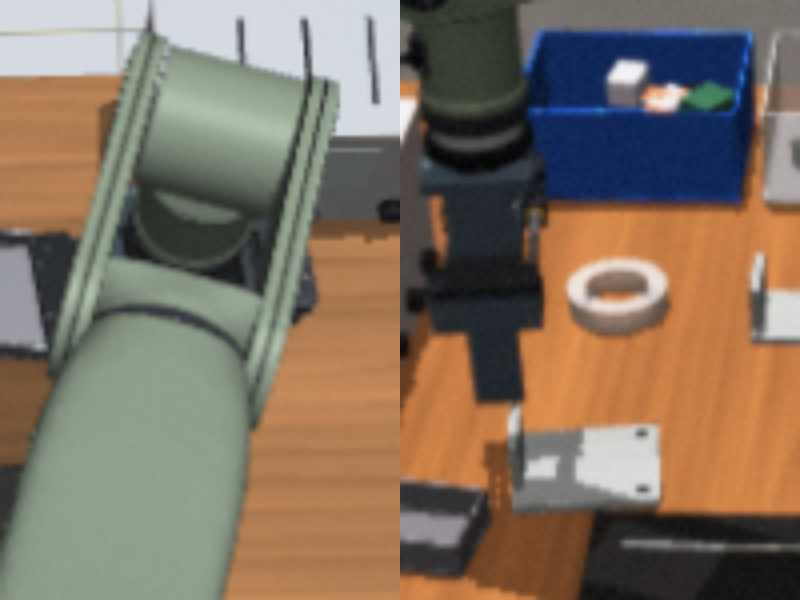

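Run:
```python
from fit import *
t=cv2.imread("pics/ta.png").astype(int); sat=t[...,2]-t[...,0]
for r in (142,148,154,160,166): print(r,sat[r,362:380])
print(unproj("top",[(369.5,140),(369.5,154),(369,168)],30))
m=masks(cv2.imread("pics/ta.png"),cv2.imread("pics/sa.png"))
print(fit([box(-45,45,-35,35,0,30)],[740,-110,0],m),fit([box(-35,35,-45,45,0,30)],[740,-110,0],m))
```

```text
142 [-6 -6 -4 -3 -4 -4 -3  0 24 93 94 94 93 93 93 93 93 93]
148 [-10  -8  -8 -10  -9  -7  -6  18  85 101 100 101 101 100 100 101 101 102]
154 [-8 -9 -9 -8 -7 -5 11 53 98 97 97 95 96 96 95 96 98 99]
160 [-10 -10  -9  -8  -6   2  32 101 101 102 101 101 102 101 101 103 101 102]
166 [-10  -9  -8  -6  -4  23  84 102 102 103 102 101 102 100 100 101 100 101]
[[ 806.23519219 -163.22384309   30.        ]
 [ 762.74525759 -161.45613809   30.        ]
 [ 719.78973066 -158.26362451   30.        ]]
(array([ 770.1, -124.8,   -8.3]), 412) (array([ 770.5, -124.9,  -31.1]), 767)
```

Emit:
apply_moves:
  deltas:
    - [-0.0045,0.0016,0,0,0.58]
    - [-0.0045,0.0016,0,0,0.58]
    - [-0.0045,0.0016,0.01,0,0.58]
    - [-0.0045,0.0016,0.02,0,0.58]
    - [-0.0045,0.0016,0.03,0,0.58]

```text
time_s: 28.25
ee_pos: [705.0, -208.2, 72.3]
ee_rot: [-180.0, 0.1, 7.8]
force: [-1.0, -0.4, -0.4]
gripper_width: 72.3
gripper_force: 0.0
```

Emit:
apply_moves:
  deltas:
    - [0,0,0,0,0.58]
    - [0,0,0,0,0.58]
    - [0,0,0,0,0.58]
    - [0,0,0,0,0.58]
    - [0,0,0,0,0.58]

```text
time_s: 28.75
ee_pos: [705.8, -208.3, 74.3]
ee_rot: [180.0, -0.0, 7.8]
force: [0.0, 0.0, 0.1]
gripper_width: 72.4
gripper_force: 0.0
```

Emit:
apply_moves:
  deltas:
    - [0,0,0.012,0,0.58]
    - [0,0,0.028,0,0.58]
    - [0,0,0.042,0,0.58]
    - [0,0,0.053,0,0.58]
    - [0,0,0.0585,0,0.58]

```text
time_s: 29.25
ee_pos: [704.6, -208.0, 13.3]
ee_rot: [-179.9, 0.1, 7.8]
force: [1.0, 0.4, 0.6]
gripper_width: 71.8
gripper_force: 0.0
```

Emit:
apply_moves:
  deltas:
    - [0,0,0,0,0.3]
    - [0,0,0,0,0.25]
    - [0,0,0,0,0]
    - [0,0,0,0,-0.3]
    - [0,0,0,0,-0.3]
  grip_force: 25

```text
time_s: 29.75
ee_pos: [706.1, -208.5, 16.0]
ee_rot: [180.0, -0.1, 7.8]
force: [0.1, -0.3, -0.4]
gripper_width: 55.8
gripper_force: 25.0
```

Emit:
apply_moves:
  deltas:
    - [0,0,0,0,-0.3]
    - [0,0,0,0,-0.3]
    - [0,0,0,0,-0.3]

```text
time_s: 30.05
ee_pos: [706.1, -208.5, 16.0]
ee_rot: [180.0, -0.1, 7.8]
force: [0.5, -1.4, 1.0]
gripper_width: 55.9
gripper_force: 25.0
```

Emit:
apply_moves:
  deltas:
    - [0,0,-0.005,0,-0.3]
    - [0,0,-0.02,0,-0.3]
    - [0,0,-0.04,0,-0.3]
    - [0,0,-0.065,0,-0.3]
    - [0,0,-0.085,0,-0.3]
  grip_force: 35

```text
time_s: 30.55
ee_pos: [705.0, -207.9, 101.2]
ee_rot: [-180.0, 0.1, 7.8]
force: [0.5, -0.3, -7.4]
gripper_width: 55.8
gripper_force: 35.0
```

Emit:
apply_moves:
  deltas:
    - [0,0,-0.012,0,-0.3]
    - [0,0,-0.017,0,-0.3]
    - [0,0,-0.018,0,-0.3]
    - [0,0,-0.018,0,-0.3]
    - [0,0,-0.018,0,-0.3]

```text
time_s: 31.05
ee_pos: [704.7, -208.0, 116.7]
ee_rot: [-179.9, 0.1, 7.8]
force: [0.3, 0.5, -7.5]
gripper_width: 55.8
gripper_force: 35.0
```

```bash
python3 -c "
from h import *
s=env.state();print(s['ee_pos'],s['force'],s['torque'])"
```

```text
[ 704.72783453 -208.04439888  116.72880315] [ 0.32573467  0.46969713 -7.49845917] [ 0.040495   -0.26145763  0.08091271]
```

Emit:
apply_moves:
  deltas:
    - [0,0,0,0,-0.3]
    - [0,0,0,0,-0.3]
    - [0,0,0,0,-0.3]
    - [0,0,0,0,-0.3]
  grip_force: 18

```text
time_s: 31.45
ee_pos: [705.5, -208.2, 118.1]
ee_rot: [-180.0, 0.0, 7.8]
force: [-0.1, 0.0, -7.1]
gripper_width: 55.8
gripper_force: 18.0
```

Emit:
apply_moves:
  deltas:
    - [0,0,0,0,-0.3]
    - [0,0,0,0,-0.3]
    - [0,0,0,0,-0.3]
  grip_force: 40

```text
time_s: 31.75
ee_pos: [705.4, -208.3, 118.3]
ee_rot: [180.0, 0.0, 7.8]
force: [0.6, -0.3, -6.8]
gripper_width: 55.4
gripper_force: 40.0
```

```bash
cat > tfit.py <<'E'
from fit import *
import sys
# python3 tfit.py w gz gx0 tag : silhouette tilt fit in the side view; parts posed from TCP
w,gz,gx=float(sys.argv[1]),float(sys.argv[2]),float(sys.argv[3])
s=cams.grab_frame("side"); cv2.imwrite(f"pics/s{sys.argv[4]}.png",s); x=env.state(); tcp=x['ee_pos'];yaw=x['ee_rot'][2]
print(x['time_s'],tcp.round(1),x['ee_rot'].round(1),x['force'].round(1),x['torque'].round(2))
m=lowsat(s); slab=box(-55,55,-w/2,w/2,0,8)-[gx,0,gz]
def pose(L,a,d): return (Ro.from_euler('z',yaw,degrees=True)*Ro.from_euler('y',-a,degrees=True)).apply(L)+tcp+[0,0,19]+[d[0],d[1],0]
best=None
for a in np.arange(5,65,1.):
    q=(proj("side",pose(slab,a,(0,0)))+.5)*4-.5
    r=np.zeros(m.shape,np.uint8); cv2.fillConvexPoly(r,cv2.convexHull(np.round(q*16).astype(np.int32)),1,shift=4)
    ring=cv2.dilate(r,np.ones((17,17)))-r
    half=np.zeros_like(r); u=(proj("side",pose(np.array([[-15.,y,z] for y in(-w/2,w/2) for z in(0,8)]+[[-70,y,z] for y in(-w/2-15,w/2+15) for z in(-15,23)])-[gx,0,gz],a,(0,0)))+.5)*4-.5
    cv2.fillConvexPoly(half,cv2.convexHull(u.astype(np.int32)),1)
    sc=m[(r&half)>0].mean()-m[(ring&half)>0].mean()
    if best is None or sc>best[0]: best=(sc,a)
a=best[1]; print("tilt",best,"edge",pose(np.array([[-55,0,0.]])-[gx,0,gz],a,(0,0)).round(1))
E
python3 tfit.py 95 35 48 7
```

```text
31.8 [ 705.4 -208.3  118.4] [180.    0.    7.8] [ 0.1 -0.8 -7.1] [ 0.07 -0.08  0.05]
tilt (np.float32(0.77492094), np.float64(43.0)) edge [[ 654.5 -215.3   41.5]]
```

Emit:
apply_moves:
  deltas:
    - [0,0,0,0.03,-0.3]
    - [0,0,0,0.08,-0.3]
    - [0,0,0,0.12,-0.3]

```text
time_s: 32.1
ee_pos: [705.5, -208.3, 118.4]
ee_rot: [180.0, -0.0, 0.8]
force: [-0.3, -0.5, -7.6]
gripper_width: 55.8
gripper_force: 40.0
```

Emit:
apply_moves:
  deltas:
    - [-0.0055,-0.0072,0,0,-0.3]
    - [-0.0202,-0.0266,0,0,-0.3]
    - [-0.0422,-0.0556,0,0,-0.3]
    - [-0.066,-0.087,0,0,-0.3]
    - [-0.0916,-0.1208,0,0,-0.3]

```text
time_s: 32.6
ee_pos: [610.7, -87.7, 118.5]
ee_rot: [-180.0, -0.0, 0.9]
force: [0.9, 1.4, -6.9]
gripper_width: 55.9
gripper_force: 40.0
```

Emit:
apply_moves:
  deltas:
    - [-0.0257,-0.0338,0,0,-0.3]
    - [-0.0495,-0.0652,0,0,-0.3]
    - [-0.0715,-0.0942,0,0,-0.3]
    - [-0.0862,-0.1136,0,0,-0.3]
    - [-0.0917,-0.1208,0,0,-0.3]

```text
time_s: 33.1
ee_pos: [515.7, 32.4, 118.8]
ee_rot: [-180.0, 0.1, 1.1]
force: [0.7, -0.8, -7.1]
gripper_width: 55.7
gripper_force: 40.0
```

Emit:
apply_moves:
  deltas:
    - [0,0,0,0,-0.3]
    - [0,0,0,0,-0.3]
    - [0,0,0,0,-0.3]

```text
time_s: 33.4
ee_pos: [519.5, 29.6, 118.5]
ee_rot: [180.0, -0.1, 0.9]
force: [-0.2, 0.0, -7.0]
gripper_width: 55.4
gripper_force: 40.0
```

Run:
```python
from h import *
s=cams.grab_frame("side")
cv2.imwrite("pics/m9.png",cv2.resize(s[180:330,220:370],None,fx=4,fy=4,interpolation=3))
x=env.state(); print(x['force'],x['torque'],x['ee_pos'],x['ee_rot'])
```

```text
[-1.09013018  0.64632748 -7.89933539] [ 0.02525528 -0.06185552  0.02741632] [519.30824814  29.57226429 118.32721233] [ 1.79977282e+02 -4.72648291e-02  8.52535482e-01]
```

View pics/m9.png

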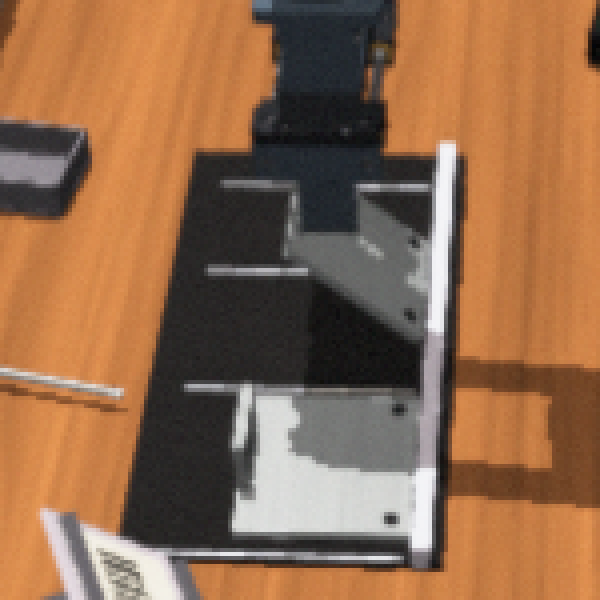

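Run:
```python
from tilt import *
o=lambda u,v:(220+u/4-.4,180+v/4-.4)
tilt(95,[o(420,336),o(430,239),o(286,258)],np.array([519.4,29.6,118.4]),.9,35)
```

```text
tilt [39.1  5.5  5.2] [ 0.8  0.3  0.1  0.7 -0.3 -1.7  1.1  1. ] edge [[464.8  33.8  43.4]]
```

Emit:
apply_moves:
  deltas:
    - [0.001,-0.001,0.008,0,-0.3]
    - [0.001,-0.001,0.018,0,-0.3]
    - [0.001,-0.001,0.026,0,-0.3]
    - [0.001,-0.001,0.031,0,-0.3]
    - [0.001,-0.001,0.033,0,-0.3]

```text
time_s: 33.95
ee_pos: [526.1, 31.1, 88.4]
ee_rot: [180.0, -0.9, 0.9]
force: [7.5, -0.7, 10.7]
gripper_width: 55.6
gripper_force: 40.0
```

Emit:
apply_moves:
  deltas:
    - [0,0,0.001,0,-0.3]
    - [0,0,0.002,0,-0.3]
    - [0,0,0.003,0,-0.3]

```text
time_s: 34.25
ee_pos: [527.9, 31.2, 86.8]
ee_rot: [180.0, -1.1, 0.9]
force: [8.9, -1.8, 12.7]
gripper_width: 55.6
gripper_force: 40.0
```

Emit:
apply_moves:
  deltas:
    - [0,0,0.001,0,-0.3]
    - [0,0,0.002,0,-0.3]

```text
time_s: 34.45
ee_pos: [529.2, 31.2, 85.4]
ee_rot: [180.0, -1.3, 0.9]
force: [11.2, -2.2, 14.4]
gripper_width: 55.6
gripper_force: 40.0
```

Emit:
apply_moves:
  deltas:
    - [0.001,0,-0.004,0,-0.3]
    - [0.003,0,-0.01,0,-0.3]
    - [0.005,0,-0.018,0,-0.3]
    - [0.006,0,-0.02,0,-0.3]
    - [0.006,0,-0.02,0,-0.3]

```text
time_s: 34.95
ee_pos: [525.0, 31.5, 100.0]
ee_rot: [180.0, 0.1, 0.9]
force: [-0.2, 0.5, -7.3]
gripper_width: 55.5
gripper_force: 40.0
```

Emit:
apply_moves:
  deltas:
    - [0,0,0,0,-0.3]
    - [0,0,0,0,-0.3]

```text
time_s: 35.15
ee_pos: [524.7, 31.5, 99.7]
ee_rot: [180.0, 0.1, 0.9]
force: [0.6, -0.2, -7.5]
gripper_width: 55.6
gripper_force: 40.0
```

Run:
```python
from h import *
s=cams.grab_frame("side")
cv2.imwrite("pics/s10.png",s)
cv2.imwrite("pics/m10.png",cv2.resize(s[205:305,270:350],None,fx=7,fy=6,interpolation=3))
x=env.state(); print(x['force'],x['torque'],x['ee_pos'],x['ee_rot'])
```

```text
[-0.66830192  0.13597662 -7.3713974 ] [ 0.04037239 -0.11584305  0.04077082] [524.83403545  31.50888266  99.77324965] [1.79994243e+02 7.60665796e-02 9.07076245e-01]
```

View pics/m10.png

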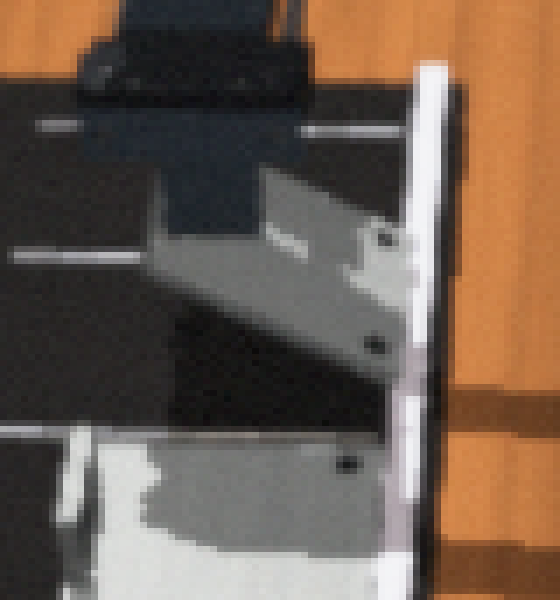

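Run:
```python
from tilt import *
o=lambda u,v:(270+u/7-.4,205+v/6-.4)
tilt(95,[o(395,376),o(405,236),o(148,270)],np.array([524.8,31.5,99.8]),.9,35)
P=np.array([524.8,31.5,118.8])
for gx in (48,51,45):
  for a in (26,29,32):
    L=np.array([[-55,47.5,8],[-55,-47.5,8],[55,47.5,8],[-55,47.5,0]])-[gx,0,35]
    q=proj("side",(Ro.from_euler('z',.9,degrees=True)*Ro.from_euler('y',-a,degrees=True)).apply(L)+P); print(gx,a,((q-[270,205]+.4)*[7,6]).round(0).tolist())
```

```text
tilt [35.5  3.6  3. ] [ 0.3  0.7  0.5  0.1 -0.4 -1.2  0.7  0.6] edge [[462.3  33.5  28.8]]
48 26 [[434.0, 352.0], [444.0, 209.0], [158.0, 261.0], [425.0, 364.0]]
48 29 [[424.0, 359.0], [435.0, 216.0], [155.0, 259.0], [414.0, 371.0]]
48 32 [[414.0, 365.0], [424.0, 222.0], [152.0, 257.0], [402.0, 377.0]]
51 26 [[442.0, 354.0], [451.0, 211.0], [166.0, 263.0], [432.0, 366.0]]
51 29 [[431.0, 361.0], [442.0, 219.0], [163.0, 262.0], [421.0, 373.0]]
51 32 [[421.0, 368.0], [431.0, 225.0], [159.0, 260.0], [409.0, 380.0]]
45 26 [[427.0, 349.0], [437.0, 207.0], [151.0, 258.0], [418.0, 362.0]]
45 29 [[417.0, 356.0], [428.0, 213.0], [148.0, 256.0], [407.0, 368.0]]
45 32 [[407.0, 362.0], [418.0, 220.0], [145.0, 254.0], [395.0, 374.0]]
```

Emit:
apply_moves:
  deltas:
    - [0.002,0.001,0,0,-0.3]
    - [0.005,0.001,0.002,0,-0.3]
    - [0.007,0.001,0.008,0,-0.3]
    - [0.0075,0.001,0.014,0,-0.3]
    - [0.0075,0.001,0.018,0,-0.3]

```text
time_s: 35.7
ee_pos: [532.5, 30.6, 81.3]
ee_rot: [180.0, 0.1, 0.9]
force: [-0.3, -0.1, -7.7]
gripper_width: 55.3
gripper_force: 40.0
```

Emit:
apply_moves:
  deltas:
    - [0,0,0.001,0,-0.3]
    - [0,0,0.002,0,-0.3]
    - [0,0,0.003,0,-0.3]

```text
time_s: 36.0
ee_pos: [533.0, 30.6, 79.3]
ee_rot: [180.0, -0.0, 0.9]
force: [-0.1, -0.2, -7.4]
gripper_width: 55.4
gripper_force: 40.0
```

Emit:
apply_moves:
  deltas:
    - [0,0,0.001,0,-0.3]
    - [0,0,0.002,0,-0.3]

```text
time_s: 36.2
ee_pos: [533.9, 30.7, 78.3]
ee_rot: [180.0, -0.1, 0.9]
force: [1.1, -0.3, 1.2]
gripper_width: 55.3
gripper_force: 40.0
```

Emit:
apply_moves:
  deltas:
    - [0,0,-0.003,0,-0.3]
    - [-0.003,0,-0.005,0,-0.3]
    - [-0.006,0,-0.005,0,-0.3]
    - [-0.0075,0,-0.004,0,-0.3]
    - [-0.0075,0,-0.002,0,-0.3]

```text
time_s: 36.7
ee_pos: [528.6, 30.6, 80.9]
ee_rot: [-180.0, -0.5, 0.9]
force: [5.7, -0.3, -3.9]
gripper_width: 55.6
gripper_force: 40.0
```

Emit:
apply_moves:
  deltas:
    - [0,0,0.001,0,-0.3]
    - [0,0,0.002,0,-0.3]
    - [0,0,0.002,0,-0.3]

```text
time_s: 37.0
ee_pos: [529.2, 30.6, 79.4]
ee_rot: [-180.0, -0.5, 0.9]
force: [5.0, -0.1, 1.0]
gripper_width: 55.9
gripper_force: 40.0
```

Emit:
apply_moves:
  deltas:
    - [0.004,0,0.003,0,-0.3]
    - [0.0078,0,0.0062,0,-0.3]
    - [0.0116,0,0.0095,0,-0.3]
    - [0.015,0,0.0129,0,-0.3]
    - [0.0182,0,0.0163,0,-0.3]
  grip_force: 22

```text
time_s: 37.5
ee_pos: [545.9, 30.8, 61.8]
ee_rot: [180.0, -0.3, 0.9]
force: [5.5, 0.4, 2.8]
gripper_width: 55.9
gripper_force: 22.0
```

Emit:
apply_moves:
  deltas:
    - [0.0023,0,0.0028,0,-0.3]
    - [0.0045,0,0.0057,0,-0.3]
    - [0.0066,0,0.0087,0,-0.3]
    - [0.0086,0,0.0117,0,-0.3]
    - [0.0105,0,0.0147,0,-0.3]

```text
time_s: 38.0
ee_pos: [555.8, 31.0, 46.7]
ee_rot: [180.0, -0.2, 0.9]
force: [4.6, 0.1, 1.1]
gripper_width: 55.9
gripper_force: 22.0
```

Emit:
apply_moves:
  deltas:
    - [0.0018,0,0.0032,0,-0.3]
    - [0.0035,0,0.0065,0,-0.3]
    - [0.0051,0,0.0098,0,-0.3]
    - [0.0065,0,0.0132,0,-0.3]
    - [0.0078,0,0.0166,0,-0.3]

```text
time_s: 38.5
ee_pos: [563.2, 31.2, 29.7]
ee_rot: [-180.0, -0.1, 0.9]
force: [4.8, 0.0, 0.8]
gripper_width: 55.6
gripper_force: 22.0
```

Emit:
apply_moves:
  deltas:
    - [0,0,0,0,-0.3]
    - [0,0,0,0,-0.3]

```text
time_s: 38.7
ee_pos: [562.7, 31.1, 29.5]
ee_rot: [180.0, -0.1, 0.9]
force: [5.2, 0.3, -1.6]
gripper_width: 55.8
gripper_force: 22.0
```

Emit:
apply_moves:
  deltas:
    - [0.0008,0,0.002,0,-0.3]
    - [0.0015,0,0.004,0,-0.3]
    - [0.002,0,0.0055,0,-0.3]
    - [0.002,0,0.0065,0,-0.3]
    - [0.002,0,0.007,0,-0.3]

```text
time_s: 39.2
ee_pos: [564.5, 31.1, 23.8]
ee_rot: [180.0, -0.1, 0.9]
force: [1.7, 0.6, 11.7]
gripper_width: 55.9
gripper_force: 22.0
```

Emit:
apply_moves:
  deltas:
    - [-0.001,0,0,0,-0.3]
    - [-0.002,0,0,0,-0.3]
    - [-0.003,0,0,0,-0.3]

```text
time_s: 39.5
ee_pos: [563.6, 31.1, 23.8]
ee_rot: [180.0, -0.3, 0.9]
force: [8.6, -0.1, 2.6]
gripper_width: 55.9
gripper_force: 22.0
```

Emit:
apply_moves:
  deltas:
    - [-0.001,0,0,0,-0.3]
    - [-0.002,0,0,0,-0.3]
    - [-0.003,0,0,0,-0.3]

```text
time_s: 39.8
ee_pos: [560.8, 31.1, 23.8]
ee_rot: [180.0, -0.4, 0.9]
force: [8.9, -0.2, 2.3]
gripper_width: 56.1
gripper_force: 22.0
```

Emit:
apply_moves:
  deltas:
    - [-0.001,0,0,0,-0.3]
    - [-0.002,0,0,0,-0.3]

```text
time_s: 40.0
ee_pos: [560.7, 31.0, 24.1]
ee_rot: [180.0, -0.6, 0.9]
force: [11.5, -0.4, 1.5]
gripper_width: 55.5
gripper_force: 22.0
```

Emit:
apply_moves:
  deltas:
    - [0.003,0,0,0,-0.3]
    - [0.005,0,0,0,-0.3]
    - [0.005,0,0,0,0.3]
    - [0.005,0,0,0,0.7]
    - [0.005,0,0,0,0.9]

```text
time_s: 40.5
ee_pos: [559.3, 31.0, 21.9]
ee_rot: [180.0, 0.2, 0.9]
force: [0.4, -0.0, -0.2]
gripper_width: 72.4
gripper_force: 0.0
```

Emit:
apply_moves:
  deltas:
    - [0,0,-0.005,0,1]
    - [0,0,-0.04,0,1]
    - [0,0,-0.09,0,1]
    - [0,0,-0.14,0,1]
    - [0,0,-0.19,0,1]

```text
time_s: 41.0
ee_pos: [560.1, 31.1, 214.7]
ee_rot: [180.0, 0.0, 0.9]
force: [0.8, 0.1, 0.1]
gripper_width: 90.9
gripper_force: 0.0
```

Emit:
apply_moves:
  deltas:
    - [-0.005,0.05,0,0,1]
    - [-0.01,0.1,0,0,1]
    - [-0.01,0.15,0,0,1]
    - [-0.01,0.2,0,0,1]
    - [-0.01,0.23,0,0,1]

```text
time_s: 41.5
ee_pos: [553.7, -202.2, 212.8]
ee_rot: [180.0, 0.0, 0.8]
force: [0.4, 1.2, 0.2]
gripper_width: 90.9
gripper_force: 0.0
```

```bash
python3 plates.py c small
python3 - <<'E'
from h import *
t=cv2.imread("pics/tc.png");cv2.imwrite("pics/m11.png",cv2.resize(t[180:300,220:390],None,fx=4.7,fy=4.7,interpolation=3))
E
```

```text
41.7 [ 554.  -199.2  212.5] [-1.799e+02  1.000e-01  8.000e-01]
small (array([ 495.3, -428.4,    0.7]), 194) top (array([ 4.957e+02, -4.282e+02,  4.000e-01]), 51)
```

View pics/m11.png

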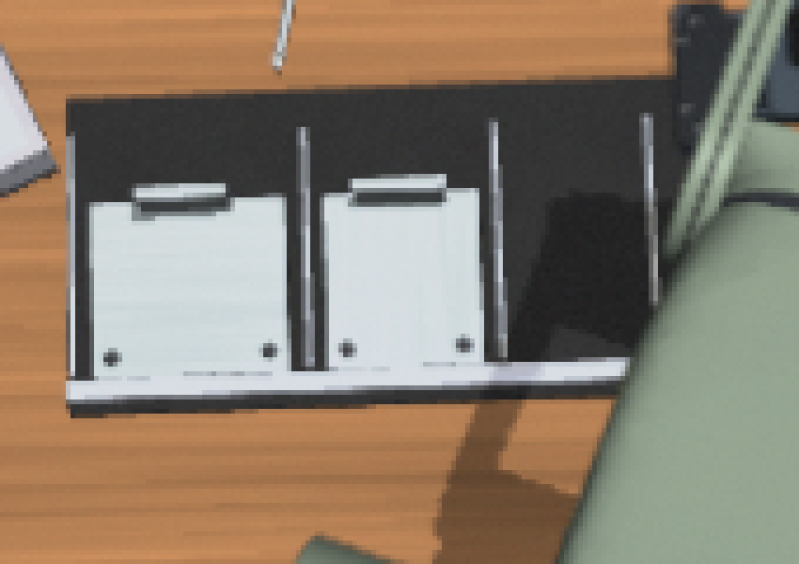

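Emit:
apply_moves:
  deltas:
    - [-0.002,0.04,0,0,1]
    - [-0.005,0.085,0,0,1]
    - [-0.008,0.13,0,0,1]
    - [-0.01,0.175,0,0,1]
    - [-0.011,0.21,0.02,0,1]

```text
time_s: 42.2
ee_pos: [548.5, -410.7, 195.6]
ee_rot: [179.8, -0.3, 1.0]
force: [-0.2, 0.1, -0.0]
gripper_width: 91.4
gripper_force: 0.0
```

Emit:
apply_moves:
  deltas:
    - [0,0.014,0.03,0.005,1]
    - [0,0.0185,0.06,0.005,1]
    - [0,0.0185,0.08,0.005,1]
    - [0,0.0185,0.095,0.005,1]
    - [0,0.0185,0.1,0.005,1]

```text
time_s: 42.7
ee_pos: [546.9, -425.1, 90.6]
ee_rot: [-179.8, 0.2, 0.7]
force: [1.2, -0.1, 0.4]
gripper_width: 91.6
gripper_force: 0.0
```

Emit:
apply_moves:
  deltas:
    - [0,0,0,0,1]
    - [0,0,0,0,1]
    - [0,0,0,0,1]
    - [0,0,0,0,1]

```text
time_s: 43.1
ee_pos: [547.6, -427.9, 93.8]
ee_rot: [179.9, -0.1, 0.6]
force: [-0.6, 0.2, -0.2]
gripper_width: 91.3
gripper_force: 0.0
```

Emit:
apply_moves:
  deltas:
    - [-0.001,0,0.02,0,1]
    - [-0.001,0,0.045,0,1]
    - [-0.001,0,0.065,0,1]
    - [-0.001,0,0.075,0,1]
    - [-0.001,0,0.078,0,1]

```text
time_s: 43.6
ee_pos: [545.8, -427.5, 13.9]
ee_rot: [-179.9, 0.1, 0.6]
force: [-0.4, 0.3, 0.7]
gripper_width: 91.2
gripper_force: 0.0
```

Emit:
apply_moves:
  deltas:
    - [0,0,0,0,0.4]
    - [0,0,0,0,0.3]
    - [0,0,0,0,0.1]
    - [0,0,0,0,-0.3]
    - [0,0,0,0,-0.3]
  grip_force: 25

```text
time_s: 44.1
ee_pos: [546.7, -428.4, 15.5]
ee_rot: [179.9, -0.1, 0.6]
force: [0.3, -0.8, 0.9]
gripper_width: 55.6
gripper_force: 25.0
```

Emit:
apply_moves:
  deltas:
    - [0,0,0,0,-0.3]
    - [0,0,0,0,-0.3]
    - [0,0,0,0,-0.3]
  grip_force: 35

```text
time_s: 44.4
ee_pos: [546.7, -428.4, 15.5]
ee_rot: [179.9, -0.1, 0.6]
force: [0.3, -2.8, 3.5]
gripper_width: 55.6
gripper_force: 35.0
```

Emit:
apply_moves:
  deltas:
    - [0,0,-0.005,0,-0.3]
    - [0,0,-0.02,0,-0.3]
    - [0,0,-0.04,0,-0.3]
    - [0,0,-0.065,0,-0.3]
    - [0,0,-0.085,0,-0.3]

```text
time_s: 44.9
ee_pos: [545.8, -427.1, 100.7]
ee_rot: [-179.9, 0.0, 0.6]
force: [0.3, -0.4, -6.0]
gripper_width: 55.6
gripper_force: 35.0
```

Emit:
apply_moves:
  deltas:
    - [0,0,-0.012,0,-0.3]
    - [0,0,-0.017,0,-0.3]
    - [0,0,-0.018,0,-0.3]
    - [0,0,-0.018,0,-0.3]
    - [0,0,-0.018,0,-0.3]

```text
time_s: 45.4
ee_pos: [545.5, -427.2, 116.3]
ee_rot: [-179.9, 0.1, 0.6]
force: [-0.5, 0.2, -6.9]
gripper_width: 55.6
gripper_force: 35.0
```

```bash
python3 tfit.py 70 34.5 51 11
```

```text
45.45 [ 545.6 -427.3  116.4] [-1.799e+02  1.000e-01  6.000e-01] [ 0.1 -0.  -6.8] [ 0.01 -0.24  0.05]
tilt (np.float32(0.33721927), np.float64(5.0)) edge [[ 443.  -428.4   91.8]]
```

Emit:
apply_moves:
  deltas:
    - [0,0,0,0,-0.3]
    - [0,0,0,0,-0.3]
    - [0,0,0,0,-0.3]
  grip_force: 15

```text
time_s: 45.75
ee_pos: [546.2, -427.6, 117.4]
ee_rot: [-180.0, -0.0, 0.6]
force: [0.7, -0.2, -6.5]
gripper_width: 56.1
gripper_force: 15.0
```

Emit:
apply_moves:
  deltas:
    - [0,0,0,0,-0.3]
    - [0,0,0,0,-0.3]
    - [0,0,0,0,-0.3]
  grip_force: 40

```text
time_s: 46.05
ee_pos: [546.1, -427.7, 117.7]
ee_rot: [180.0, 0.0, 0.6]
force: [0.4, -0.6, -6.4]
gripper_width: 55.8
gripper_force: 40.0
```

```bash
python3 tfit.py 70 34.5 51 12
```

```text
46.1 [ 546.1 -427.7  117.8] [180.    0.    0.6] [ 0.2 -0.1 -6.4] [-0.02 -0.11  0.01]
tilt (np.float32(0.8568683), np.float64(34.0)) edge [[ 477.5 -428.5   48.9]]
```

Emit:
apply_moves:
  deltas:
    - [0,-0.01,0,-0.005,-0.3]
    - [-0.0005,-0.038,0,-0.005,-0.3]
    - [-0.001,-0.08,0,-0.005,-0.3]
    - [-0.002,-0.126,0,-0.005,-0.3]
    - [-0.0025,-0.1735,0,-0.005,-0.3]

```text
time_s: 46.6
ee_pos: [541.3, -252.2, 117.9]
ee_rot: [-180.0, -0.0, 0.9]
force: [0.8, 0.4, -7.0]
gripper_width: 55.6
gripper_force: 40.0
```

Emit:
apply_moves:
  deltas:
    - [-0.0005,-0.048,0,0,-0.3]
    - [-0.001,-0.094,0,0,-0.3]
    - [-0.0012,-0.135,0,0,-0.3]
    - [-0.0014,-0.163,0,0,-0.3]
    - [-0.0015,-0.178,0,0,-0.3]

```text
time_s: 47.1
ee_pos: [536.8, -73.4, 118.1]
ee_rot: [-180.0, -0.0, 1.1]
force: [-0.5, -0.6, -6.2]
gripper_width: 55.6
gripper_force: 40.0
```

Emit:
apply_moves:
  deltas:
    - [0,0,0,0,-0.3]
    - [0,0,0,0,-0.3]
    - [0,0,0,0,-0.3]
    - [0,0,0,0,-0.3]

```text
time_s: 47.5
ee_pos: [537.6, -77.5, 117.7]
ee_rot: [180.0, -0.0, 0.8]
force: [-0.1, 0.1, -5.6]
gripper_width: 55.7
gripper_force: 40.0
```

Shift +1.2 mm in y and lower towards the mat, slowly at the end.

Emit:
apply_moves:
  deltas:
    - [0,-0.0012,0.01,0,-0.3]
    - [0,-0.0012,0.02,0,-0.3]
    - [0,-0.0012,0.029,0,-0.3]
    - [0,-0.0012,0.035,0,-0.3]
    - [0,-0.0012,0.037,0,-0.3]

```text
time_s: 48.0
ee_pos: [537.1, -75.1, 79.7]
ee_rot: [-180.0, 0.1, 0.9]
force: [-0.2, -0.6, -6.0]
gripper_width: 55.5
gripper_force: 40.0
```

Emit:
apply_moves:
  deltas:
    - [0,0,0.001,0,-0.3]
    - [0,0,0.002,0,-0.3]
    - [0,0,0.003,0,-0.3]

```text
time_s: 48.3
ee_pos: [537.5, -75.1, 77.8]
ee_rot: [180.0, -0.0, 0.9]
force: [-0.5, -0.4, -6.7]
gripper_width: 55.5
gripper_force: 40.0
```

Emit:
apply_moves:
  deltas:
    - [0,0,0.001,0,-0.3]
    - [0,0,0.002,0,-0.3]

```text
time_s: 48.5
ee_pos: [538.4, -75.1, 76.8]
ee_rot: [180.0, -0.1, 0.9]
force: [1.4, -0.6, 2.7]
gripper_width: 55.7
gripper_force: 40.0
```

Emit:
apply_moves:
  deltas:
    - [0,0,-0.003,0,-0.3]
    - [-0.002,0.0005,-0.005,0,-0.3]
    - [-0.004,0.001,-0.005,0,-0.3]
    - [-0.004,0.001,-0.004,0,-0.3]
    - [-0.004,0.001,-0.002,0,-0.3]

```text
time_s: 49.0
ee_pos: [535.9, -76.3, 78.9]
ee_rot: [180.0, -0.4, 0.9]
force: [5.1, 1.3, -2.9]
gripper_width: 55.7
gripper_force: 40.0
```

Emit:
apply_moves:
  deltas:
    - [0,0,0.001,0,-0.3]
    - [0,0,0.002,0,-0.3]

```text
time_s: 49.2
ee_pos: [536.7, -76.4, 77.5]
ee_rot: [180.0, -0.4, 0.9]
force: [6.1, 1.3, 4.5]
gripper_width: 55.5
gripper_force: 40.0
```

```bash
python3 tfit.py 70 34.5 51 13
```

```text
49.25 [536.6 -76.4  77.6] [180.   -0.4   0.9] [5.5 2.1 3.8] [ 0.42 -0.78 -0.09]
tilt (np.float32(0.5498045), np.float64(14.0)) edge [[442.1 -77.9  37.5]]
```

Emit:
apply_moves:
  deltas:
    - [0.0031,0,0.0025,0,-0.3]
    - [0.006,0,0.0051,0,-0.3]
    - [0.0088,0,0.0078,0,-0.3]
    - [0.0115,0,0.0106,0,-0.3]
    - [0.014,0,0.0135,0,-0.3]
  grip_force: 20

```text
time_s: 49.75
ee_pos: [549.8, -76.4, 63.5]
ee_rot: [179.9, -0.3, 0.9]
force: [5.3, -0.5, 3.9]
gripper_width: 55.8
gripper_force: 20.0
```

Emit:
apply_moves:
  deltas:
    - [0.0024,0,0.0029,0,-0.3]
    - [0.0047,0,0.0059,0,-0.3]
    - [0.0068,0,0.009,0,-0.3]
    - [0.0088,0,0.0121,0,-0.3]
    - [0.0107,0,0.0153,0,-0.3]

```text
time_s: 50.25
ee_pos: [560.3, -76.2, 47.8]
ee_rot: [179.9, -0.3, 0.9]
force: [5.3, 0.2, 2.5]
gripper_width: 56.0
gripper_force: 20.0
```

Emit:
apply_moves:
  deltas:
    - [0.0018,0,0.0033,0,-0.3]
    - [0.0035,0,0.0067,0,-0.3]
    - [0.0051,0,0.0102,0,-0.3]
    - [0.0065,0,0.0137,0,-0.3]
    - [0.0078,0,0.0172,0,-0.3]

```text
time_s: 50.75
ee_pos: [567.5, -76.1, 30.2]
ee_rot: [179.9, -0.2, 0.9]
force: [4.6, 0.2, -0.1]
gripper_width: 55.8
gripper_force: 20.0
```

Emit:
apply_moves:
  deltas:
    - [0,0,0,0,-0.3]
    - [0,0,0,0,-0.3]

```text
time_s: 50.95
ee_pos: [566.2, -76.0, 29.7]
ee_rot: [180.0, -0.0, 0.9]
force: [4.0, -0.8, -1.2]
gripper_width: 56.2
gripper_force: 20.0
```

Emit:
apply_moves:
  deltas:
    - [0.0008,0,0.002,0,-0.3]
    - [0.0015,0,0.004,0,-0.3]
    - [0.002,0,0.0055,0,-0.3]
    - [0.002,0,0.0065,0,-0.3]
    - [0.002,0,0.0073,0,-0.3]

```text
time_s: 51.45
ee_pos: [568.3, -75.7, 23.0]
ee_rot: [180.0, -0.0, 0.9]
force: [1.5, -0.4, 10.4]
gripper_width: 55.7
gripper_force: 20.0
```

Emit:
apply_moves:
  deltas:
    - [-0.001,0,0,0,-0.3]
    - [-0.002,0,0,0,-0.3]
    - [-0.003,0,0,0,-0.3]

```text
time_s: 51.75
ee_pos: [566.4, -75.7, 23.1]
ee_rot: [180.0, -0.2, 0.9]
force: [5.1, 0.3, 1.9]
gripper_width: 56.1
gripper_force: 20.0
```

Emit:
apply_moves:
  deltas:
    - [-0.001,0,0,0,-0.3]
    - [-0.002,0,0,0,-0.3]
    - [-0.003,0,0,0,-0.3]

```text
time_s: 52.05
ee_pos: [566.2, -75.7, 23.7]
ee_rot: [180.0, -0.6, 0.9]
force: [11.3, 0.0, 1.0]
gripper_width: 55.8
gripper_force: 20.0
```

Emit:
apply_moves:
  deltas:
    - [-0.001,0,0,0,-0.3]
    - [-0.002,0,0,0,-0.3]

```text
time_s: 52.25
ee_pos: [566.1, -75.8, 24.3]
ee_rot: [180.0, -0.8, 0.8]
force: [13.2, 2.2, 1.0]
gripper_width: 55.9
gripper_force: 20.0
```

Emit:
apply_moves:
  deltas:
    - [0.003,0,0,0,-0.3]
    - [0.006,0,0.0005,0,-0.3]
    - [0.006,0,0.0005,0,-0.3]
    - [0.006,0,0.0005,0,0.3]
    - [0.006,0,0.0005,0,0.7]

```text
time_s: 52.75
ee_pos: [563.9, -75.3, 21.2]
ee_rot: [-180.0, 0.2, 0.9]
force: [-0.7, -0.6, 0.3]
gripper_width: 64.4
gripper_force: 0.0
```

Emit:
apply_moves:
  deltas:
    - [0,0,0,0,0.9]
    - [0,0,-0.02,0,1]
    - [0,0,-0.06,0,1]
    - [0,0,-0.11,0,1]
    - [0,0,-0.16,0,1]

```text
time_s: 53.25
ee_pos: [564.6, -75.4, 182.6]
ee_rot: [-180.0, 0.2, 0.9]
force: [0.3, -0.4, 0.0]
gripper_width: 91.3
gripper_force: 0.0
```

Emit:
apply_moves:
  deltas:
    - [-0.03,-0.02,-0.02,0,1]
    - [-0.05,-0.06,-0.03,0,1]
    - [-0.07,-0.11,-0.03,0,1]
    - [-0.09,-0.16,-0.03,0,1]
    - [-0.1,-0.21,-0.03,0,1]

```text
time_s: 53.75
ee_pos: [462.2, 125.3, 211.6]
ee_rot: [180.0, 0.1, 0.8]
force: [1.3, -0.0, -0.4]
gripper_width: 91.1
gripper_force: 0.0
```

Emit:
apply_moves:
  deltas:
    - [0,-0.05,0,0,1]
    - [0,-0.1,0,0,1]
    - [0,-0.14,0,0,1]
    - [0,-0.18,0,0,1]
    - [0,-0.2,0,0,1]

```text
time_s: 54.25
ee_pos: [460.3, 327.1, 210.9]
ee_rot: [180.0, 0.1, 1.1]
force: [0.3, 0.5, 0.1]
gripper_width: 90.9
gripper_force: 0.0
```

```bash
cat > chk.py <<'E'
from fit import *
import sys
# edges of the placed plates in the top view, in the mat frame
t=np.mean([cams.grab_frame("top").astype(float) for _ in range(3)],0).astype(np.uint8);cv2.imwrite(f"pics/t{sys.argv[1]}.png",t)
s=env.state();print(s['time_s'],s['ee_pos'].round(1),s['ee_rot'].round(1))
g=cv2.cvtColor(t,6).astype(np.float32); M=[541,38.4,.9]
def prof(a,b,z,n=200):
    P=place(np.linspace(a,b,n)@np.eye(2,3)+[0,0,z],M); q=proj("top",P).astype(np.float32); return cv2.remap(g,q[:,:1],q[:,1:],1)[:,0]
def cross(p,v,lo=130):
    i=np.where((p[:-1]<lo)!=(p[1:]<lo))[0]; return v[i].round(1)
for nm,w,yc in (("large",120,124.4),("medium",95,-6.6),("small",70,-113.2)):
    for x in (-60,15):
        v=np.linspace(yc-w/2-22,yc+w/2+22,400); print(nm,"side edges at x",x,cross(prof([x,v[0]],[x,v[-1]],14,400),v)-yc)
    for dy in (-31.,31.) :
        v=np.linspace(10,60,300); print("   far edge (30 = at fence) dy",dy,cross(prof([v[0],yc+dy],[v[-1],yc+dy],14,300),v))
E
python3 chk.py d
```

```text
54.4 [460.6 324.7 210.9] [1.799e+02 1.000e-01 1.000e+00]
large side edges at x -60 [-72.5 -71.7 -61.   59.   69.7  73.4  77.5]
large side edges at x 15 [-74.6 -72.1 -60.6  60.2  69.7]
   far edge (30 = at fence) dy -31.0 [30.4]
   far edge (30 = at fence) dy 31.0 [24.9 32.4 38.8]
medium side edges at x -60 [-61.1 -58.  -48.2  47.2  58.4  59. ]
medium side edges at x 15 [-60.1 -58.  -48.2  47.9  56.3  59. ]
   far edge (30 = at fence) dy -31.0 [30.6]
   far edge (30 = at fence) dy 31.0 [30.9]
small side edges at x -60 [-49.6 -47.  -35.9  33.6  45.6  48.7]
small side edges at x 15 [-48.4 -45.6 -36.1  34.4  46.7  48.7]
   far edge (30 = at fence) dy -31.0 [29.7 34.2 36.6 36.9 37.1]
   far edge (30 = at fence) dy 31.0 [29.4]
```

Emit:
apply_moves:
  deltas:
    - [-0.006,-0.015,0,-0.007,1]
    - [-0.013,-0.035,0.02,-0.007,1]
    - [-0.013,-0.035,0.05,-0.007,1]
    - [-0.013,-0.035,0.08,-0.007,1]
    - [-0.013,-0.035,0.1,-0.007,1]

```text
time_s: 54.9
ee_pos: [446.6, 358.0, 110.0]
ee_rot: [179.9, 0.1, 1.3]
force: [-0.6, -0.1, -0.4]
gripper_width: 91.2
gripper_force: 0.0
```

Emit:
apply_moves:
  deltas:
    - [0,0,0,0,1]
    - [0,0,0,0,1]
    - [0,0,0,0,1]
    - [0,0,0,0,1]

```text
time_s: 55.3
ee_pos: [448.7, 359.6, 113.4]
ee_rot: [-179.9, -0.1, 1.3]
force: [-0.9, 1.3, 0.6]
gripper_width: 91.1
gripper_force: 0.0
```

Emit:
apply_moves:
  deltas:
    - [-0.0015,0,0.02,0,1]
    - [-0.0015,0,0.045,0,1]
    - [-0.0015,0,0.064,0,1]
    - [-0.0015,0,0.073,0,1]
    - [-0.0015,0,0.0772,0,1]

```text
time_s: 55.8
ee_pos: [446.6, 359.2, 34.5]
ee_rot: [180.0, 0.0, 1.3]
force: [0.6, -0.1, -0.2]
gripper_width: 91.1
gripper_force: 0.0
```

Emit:
apply_moves:
  deltas:
    - [0,0,0,0,0.2]
    - [0,0,0,0,0]
    - [0,0,0,0,-0.1]
    - [0,0,0,0,-0.2]
    - [0,0,0,0,-0.2]
  grip_force: 25

```text
time_s: 56.3
ee_pos: [446.6, 359.3, 35.1]
ee_rot: [-180.0, -0.0, 1.3]
force: [0.2, 0.7, 0.1]
gripper_width: 54.2
gripper_force: 0.0
```

Emit:
apply_moves:
  deltas:
    - [0,0,0,0,-0.6]
    - [0,0,0,0,-1]
    - [0,0,0,0,-1]
    - [0,0,0,0,-1]
    - [0,0,0,0,-1]

```text
time_s: 56.8
ee_pos: [446.5, 359.2, 34.6]
ee_rot: [-180.0, -0.0, 1.3]
force: [0.1, 0.0, 0.1]
gripper_width: 29.6
gripper_force: 25.0
```

Emit:
apply_moves:
  deltas:
    - [0,0,0,0,-1]
    - [0,0,0,0,-1]
    - [0,0,0,0,-1]

```text
time_s: 57.1
ee_pos: [446.5, 359.2, 34.7]
ee_rot: [-180.0, -0.0, 1.3]
force: [0.8, 0.4, -0.6]
gripper_width: 29.6
gripper_force: 25.0
```

Emit:
apply_moves:
  deltas:
    - [0,0,-0.01,0,-1]
    - [0,0,-0.03,0,-1]
    - [0,0,-0.055,0,-1]
    - [0,0,-0.07,0,-1]
    - [0,0,-0.075,0,-1]

```text
time_s: 57.6
ee_pos: [447.3, 359.7, 111.9]
ee_rot: [-179.9, -0.2, 1.3]
force: [0.2, 0.4, -1.7]
gripper_width: 30.2
gripper_force: 25.0
```

Emit:
apply_moves:
  deltas:
    - [0.004,0.02,0,-0.08,-1]
    - [0.01,0.05,0,-0.18,-1]
    - [0.016,0.08,0,-0.28,-1]
    - [0.021,0.1,0,-0.36,-1]
    - [0.0228,0.1094,0,-0.393,-1]

```text
time_s: 58.1
ee_pos: [471.4, 248.1, 109.1]
ee_rot: [180.0, 0.1, 23.9]
force: [0.4, 0.0, -0.8]
gripper_width: 30.0
gripper_force: 25.0
```

Emit:
apply_moves:
  deltas:
    - [0,0,0,0,-1]
    - [0,0,0,0,-1]
    - [0,0,0,0,-1]
    - [0,0,0,0,-1]
    - [0,0,0,0,-1]

```text
time_s: 58.6
ee_pos: [471.6, 250.8, 109.6]
ee_rot: [180.0, 0.0, 23.9]
force: [0.7, -0.0, -2.0]
gripper_width: 30.2
gripper_force: 25.0
```

Good aim; hold for 3 s.

Emit:
apply_moves:
  deltas:
    - [0,0,0,0,-1]
    - [0,0,0,0,-1]
    - [0,0,0,0,-1]
    - [0,0,0,0,-1]
    - [0,0,0,0,-1]

```text
time_s: 59.1
ee_pos: [471.7, 250.3, 109.6]
ee_rot: [180.0, 0.0, 23.8]
force: [0.3, 0.1, -1.1]
gripper_width: 29.8
gripper_force: 25.0
```

Emit:
apply_moves:
  deltas:
    - [0,0,0,0,-1]
    - [0,0,0,0,-1]
    - [0,0,0,0,-1]
    - [0,0,0,0,-1]
    - [0,0,0,0,-1]

```text
time_s: 59.6
ee_pos: [471.7, 250.3, 109.7]
ee_rot: [180.0, -0.0, 23.8]
force: [-0.1, -0.1, -1.3]
gripper_width: 29.9
gripper_force: 25.0
```

Emit:
apply_moves:
  deltas:
    - [0,0,0,0,-1]
    - [0,0,0,0,-1]
    - [0,0,0,0,-1]
    - [0,0,0,0,-1]
    - [0,0,0,0,-1]

```text
time_s: 60.1
ee_pos: [471.7, 250.3, 109.7]
ee_rot: [180.0, 0.0, 23.8]
force: [-0.6, 0.6, -1.9]
gripper_width: 29.7
gripper_force: 25.0
```

Emit:
apply_moves:
  deltas:
    - [0,0,0,0,-1]
    - [0,0,0,0,-1]
    - [0,0,0,0,-1]
    - [0,0,0,0,-1]
    - [0,0,0,0,-1]

```text
time_s: 60.6
ee_pos: [471.8, 250.3, 109.6]
ee_rot: [180.0, 0.0, 23.8]
force: [-0.3, 0.5, -1.2]
gripper_width: 29.9
gripper_force: 25.0
```

Emit:
apply_moves:
  deltas:
    - [0,0,0,0,-1]
    - [0,0,0,0,-1]
    - [0,0,0,0,-1]
    - [0,0,0,0,-1]
    - [0,0,0,0,-1]

```text
time_s: 61.1
ee_pos: [471.8, 250.3, 109.7]
ee_rot: [180.0, 0.0, 23.8]
force: [-0.5, -0.3, -2.6]
gripper_width: 30.0
gripper_force: 25.0
```

Emit:
apply_moves:
  deltas:
    - [0,0,0,0,-1]
    - [0,0,0,0,-1]
    - [0,0,0,0,-1]
    - [0,0,0,0,-1]
    - [0,0,0,0,-1]

```text
time_s: 61.6
ee_pos: [471.7, 250.3, 109.7]
ee_rot: [180.0, 0.0, 23.8]
force: [1.2, -0.3, -2.2]
gripper_width: 29.8
gripper_force: 25.0
```

Emit:
apply_moves:
  deltas:
    - [0.004,-0.02,0,0.08,-1]
    - [0.01,-0.05,0,0.18,-1]
    - [0.016,-0.08,0,0.28,-1]
    - [0.02,-0.1,0,0.36,-1]
    - [0.0208,-0.1097,0,0.394,-1]

```text
time_s: 62.1
ee_pos: [446.2, 361.0, 109.6]
ee_rot: [-180.0, -0.0, 1.2]
force: [-0.0, -0.7, -1.3]
gripper_width: 29.8
gripper_force: 25.0
```

Emit:
apply_moves:
  deltas:
    - [0,0,0,0,-1]
    - [0,0,0,0,-1]
    - [0,0,0,0,-1]
    - [0,0,0,0,-1]
    - [0,0,0,0,-1]

```text
time_s: 62.6
ee_pos: [446.7, 358.5, 109.7]
ee_rot: [180.0, -0.0, 1.2]
force: [0.8, -0.9, -0.8]
gripper_width: 30.0
gripper_force: 25.0
```

Emit:
apply_moves:
  deltas:
    - [0,-0.001,0.02,0,-1]
    - [0,-0.001,0.04,0,-1]
    - [0,-0.001,0.055,0,-1]
    - [0,-0.001,0.065,0,-1]
    - [0,-0.001,0.07,0,-1]

```text
time_s: 63.1
ee_pos: [446.2, 359.6, 38.8]
ee_rot: [180.0, 0.1, 1.2]
force: [0.3, -0.6, -1.8]
gripper_width: 30.0
gripper_force: 25.0
```

Emit:
apply_moves:
  deltas:
    - [0,0,0.001,0,-1]
    - [0,0,0.002,0,-1]
    - [0,0,0.003,0,-1]
    - [0,0,0.004,0,-1]
    - [0,0,0.0045,0,-1]

```text
time_s: 63.6
ee_pos: [446.6, 360.1, 35.4]
ee_rot: [-180.0, -0.0, 1.2]
force: [-0.3, 0.6, -1.6]
gripper_width: 30.1
gripper_force: 25.0
```

Emit:
apply_moves:
  deltas:
    - [0,0,0,0,-1]
    - [0,0,0.0005,0,-1]
    - [0,0,0.0005,0,-1]

```text
time_s: 63.9
ee_pos: [446.5, 360.1, 34.7]
ee_rot: [180.0, -0.0, 1.2]
force: [0.2, -0.1, -1.9]
gripper_width: 30.1
gripper_force: 25.0
```

Emit:
apply_moves:
  deltas:
    - [0,0,0.0005,0,-1]
    - [0,0,0.0008,0,-1]
    - [0,0,0.0008,0,-1]

```text
time_s: 64.2
ee_pos: [446.5, 360.1, 34.6]
ee_rot: [-180.0, -0.0, 1.2]
force: [-2.6, -1.2, 5.8]
gripper_width: 29.8
gripper_force: 25.0
```

Emit:
apply_moves:
  deltas:
    - [0,0,0,0,-0.2]
    - [0,0,0,0,-0.2]
    - [0,0,0,0,0.6]
    - [0,0,0,0,0.6]
    - [0,0,0,0,0.6]

```text
time_s: 64.7
ee_pos: [446.5, 360.0, 33.7]
ee_rot: [180.0, 0.0, 1.2]
force: [0.4, 0.1, 0.3]
gripper_width: 57.6
gripper_force: 0.0
```

Emit:
apply_moves:
  deltas:
    - [0,0,0,0,1]
    - [0,0,0,0,1]
    - [0,0,0,0,1]

```text
time_s: 65.0
ee_pos: [446.5, 360.1, 33.9]
ee_rot: [180.0, -0.0, 1.2]
force: [0.6, 0.2, -0.4]
gripper_width: 81.4
gripper_force: 0.0
```

Emit:
apply_moves:
  deltas:
    - [0,0,-0.03,0,1]
    - [0,0,-0.07,0,1]
    - [0,0,-0.12,0,1]
    - [0,0,-0.16,0,1]
    - [0,0,-0.18,0,1]

```text
time_s: 65.5
ee_pos: [447.7, 361.0, 218.3]
ee_rot: [-179.8, -0.3, 1.3]
force: [0.1, -0.3, -0.4]
gripper_width: 91.1
gripper_force: 0.0
```

Emit:
apply_moves:
  deltas:
    - [-0.03,-0.02,-0.02,0,1]
    - [-0.05,-0.04,-0.03,0,1]
    - [-0.07,-0.05,-0.03,0,1]
    - [-0.07,-0.05,-0.03,0,1]
    - [-0.07,-0.05,-0.03,0,1]

```text
time_s: 66.0
ee_pos: [375.3, 408.4, 243.8]
ee_rot: [180.0, -0.0, 1.3]
force: [-0.1, -0.1, 0.1]
gripper_width: 91.4
gripper_force: 0.0
```

```bash
python3 chk.py e
python3 - <<'E'
from fit import *
a=cv2.imread("pics/side0.png").astype(int)
b=cams.grab_frame("side"); cv2.imwrite("pics/send.png",b)
# scanner silhouette check, side view: bar grey region before/after
for im in (cv2.imread("pics/sa.png"),b):
    g=cv2.cvtColor(im,6)[335:352,300:385]; print(cv2.cvtColor(im,6)[348,290:380:6], cv2.cvtColor(im,6)[335:365:3,355])
g=cv2.cvtColor(a.astype(np.uint8),6); print(g[348,290:380:6],g[335:365:3,355])
E
```

```text
66.15 [376.  408.  243.5] [180.    0.    1.2]
large side edges at x -60 [-73.  -71.7 -61.   59.   69.7  73.4  76.7]
large side edges at x 15 [-75.  -71.7 -60.6  60.2  69.7]
   far edge (30 = at fence) dy -31.0 [30.6]
   far edge (30 = at fence) dy 31.0 [25.6 32.2 38.9]
medium side edges at x -60 [-61.1 -58.  -48.2  47.2  58.   59. ]
medium side edges at x 15 [-60.4 -58.  -48.2  47.9  56.3  59. ]
   far edge (30 = at fence) dy -31.0 [30.7]
   far edge (30 = at fence) dy 31.0 [30.9]
small side edges at x -60 [-49.6 -46.7 -35.9  33.9  45.3  48.7]
small side edges at x 15 [-48.4 -45.3 -36.1  34.4  46.4  48.7]
   far edge (30 = at fence) dy -31.0 [29.9 34.2 36.8 36.9 37.4]
   far edge (30 = at fence) dy 31.0 [29.4]
[ 53  94 130 136  24  20  17  21  81  82  85  85  82  78 152] [70 72 73 80 79 76 51 50 74 71]
[ 54  93 132 138  34  32  35  34 148 151  94  90  92 108 154] [131 132 149 152 132  73  46  54 134  76]
[ 58  98 145 146  44  33  34  36 152 153 151 152 153 142 151] [135 138 145 150 153 107  51  58 135  74]
```

Plates still square at the fence, and the scanner rests on its stand. Handing in.

```bash
python3 -c "
from workcell import env
print(env.job_done())"
```

```text
the job is handed in; nothing more can be done
None
```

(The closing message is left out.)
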